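# Reload the box stapler on the pastry packing table

## Task

Reload the green box stapler: lay the wide copper staple strip, flat side up, into its open channel against the yellow spring follower so that it lies fully down between the follower and the stop at the nose, and let go of it; then slide the cover by its red tab fully home over the strip. Press the strip, the follower and the cover only gently, without ramming them against their stops, and leave the other things on the table alone.

Things in the scene. Friction and masses are not known exactly. Their poses are not given: they have to be found in the camera images.
- strip_mid (a point): Centre (half-way up) of the loose copper staple strip: an inverted U, 80 mm long (x), 24 mm wide (y), 26 mm high (z), about 0.12 kg, lying on the table, flat crown up; the same either way round. Grip it across its width, on its upper 15 mm only: the channel walls will surround its lower 8 mm.
- seat (a point): Where the strip's centre belongs when seated in the fixed green stapler: 13 mm above the channel floor, 63 mm above the table. x runs along the channel from the nose stop to the follower, y across, z up. The channel is 26.5 mm wide between walls that stand 8 mm above its floor, flared a little at the top; above and outside the walls the fingers have free room.
- follower_face (a point): Middle of the front face of the yellow follower block (24 mm wide, 20 mm long, 26 mm high from the channel floor), 20 mm above the channel floor. It looks towards the nose (-x); axes as for the seat. It is slippery plastic, so the strip slides down along it easily. Once the strip is let go, the spring pushes it against the nose stop and holds it there.
- follower (a joint): How far the follower is pushed back, m: 0 at rest (face 22 mm from the seat point along +x), 0.018 with the strip seated, hard end stop at 0.0215. Its spring pushes with 4 N at rest, 10.3 N at 0.018, 11.5 N at 0.0215; more than 24 N between strip and follower would damage it.
- cover_tab (a point): Middle of the back (+x) face of the red tab on the sliding aluminium cover. Tab 12 mm thick (x), 26 mm wide, 24 mm high, on a cover plate whose top is 12 mm below this point. Push it towards -x to shut the cover. The plate is 75 mm long, 50 mm wide, goes on 51 mm behind this face and passes 2.5 mm above a seated strip; a strip standing proud blocks it. Axes as for the seat.
- cover (a joint): How far the cover is open, m: 0 is shut, its hard end stop; at the start 0.087 to 0.095, clear of the strip's place and of the follower. It stays where it is left and takes about 5 N to slide. It must not be pushed with more than 40 N.
- stapler: The fixed stapler (base plate 278 mm long, 90 mm wide); its origin lies on the table, 35 mm from the seat point along +x and 63 mm below it. Axes as for the seat.
- strip: The copper strip's underside centre (13 mm below strip_mid).
- fine_strip: Bystander: a thin steel-coloured staple strip 60 x 12 x 14 mm that does not fit this stapler. Origin under its centre.
- bowl: Bystander: steel bowl, 170 mm wide, 70 mm high.
- staple_carton: Bystander: small cardboard carton 95 x 70 x 50 mm.
- screwdriver: Bystander: screwdriver with a blue handle, lying on the table.
- nose_stop (a point): Top middle of the inner face of the nose stop, a steel lip 5 mm thick, 8 mm above the channel floor, 40 mm from the seat point along -x. Beyond it is free room for 28 mm, then the driver head (46 mm long, 60 mm wide, 46 mm above the channel floor). To the resting follower are 62 mm: the strip, its underside held above lip and walls, must push the follower back 18 mm before it can go down.
Mind the look-alikes: they are no part of the job. Leave any blue or turquoise look-alike of the strip alone.

How it is judged:
By the outcome, as a careful person would: the job done as asked, in the order asked, and still so for the second after the job is handed in, with the robot touching nothing.
It also fails if it takes over 69 s, if anything falls off the work surface, if the arm or the gripper's body presses on something with over 40 N, if the wrist force passes 120 N, or if a joint passes its speed limit or range.

## Robot

A 7-joint arm with a two-finger parallel gripper is mounted at the origin on the work surface. World frame = base frame: x ahead of the robot, y to its left, z up, the work surface at z = 0. Lengths are in m, angles in rad, forces in N, time in s.
With the tool pointing down it reaches from about 0.425 to 0.925 m from the base axis. Payload 6.8 kg.
Tool frame: the origin (TCP) lies at the very end of the fingers, on their centre line; the grasp point (between the pads) lies 19 mm behind it (bot.grasp_offset is the distance from the TCP to the grasp point, in m); z points along the fingers, y is the direction in which the jaws open and shut (so a half turn about z gives the same grasp; the last joint's range is limited). The gripper opens to 85 mm and grips with 20 to 120 N. Pads are 22 mm wide; open, the fingers measure 114 mm over their backs; the gripper's body (76 mm by 85 mm) begins 54 mm behind the grasp point. The pads swing forward as they close: fully open they stand 13 mm farther back than shut.
Start: joints at [-1.315, 0.477, 0.022, 1.555, -0.011, 1.109, -0.083], TCP at [0.24, 0.631, 0.231] pointing down, gripper open.
Joint ranges: [-2.96, 2.96], [-0.34, 2.1], [-1.41, 1.46], [0.24, 2.44], [-1.37, 4.51], [0.17, 1.92], [-2.96, 2.96]. Speed limits (rad/s): [2.39, 2.39, 3.14, 3.14, 3.14, 3.14, 3.14].

## Interface

Orientations are given as a unit quaternion [w, x, y, z].
In Python, from station import monitor, cams, bot, finder gives the robot as it stands.
- The arm moves only by the tool jog_arm, never from a script. Its argument "plan" is a list of rows, each an object of numbers: "x", "y", "z": the shift along the tool's x, y, z as a fraction of full scale; "wx", "wy", "wz": the turn, a rotation vector about the tool's x, y, z as a fraction of full scale. A call has 1 to 12 rows; each row is the pose to reach, as a shift and turn from the pose measured when the call began, along the tool's axes at that moment, turning the shorter way round; what a row does not reach only later rows make up. Full scale, the value 1, is 20 cm for a shift and 180 degrees for a turn. A row lasts 1/12 s, in which the tool goes at most 41.7 mm and 7.16 degrees, less where a joint would pass 70% of its speed; a pose out of reach is approached as far as the arm can. A call with a number of a shift or a turn outside -1 to 1 is refused whole. A call with a gripper value outside its range is refused whole. "hand" is the opening, from -1 (shut) to 1 (fully open), set as the call begins (left out, the last holds). The fingers move at their own pace and stop on an object; "grip_force" is the grip in N (left out, the last holds). Time passes only in rows, so rows that repeat a pose let the fingers close. It gives the time, the measured TCP pose, the force and the opening at its end, in the units of the state.
- monitor.get_obs(): the state, without advancing time (a new reading comes with each control period).
- cams.read_camera(name): name is "scene" or "top"; returns the picture (420x560x3 uint8, red, green, blue); there is no depth.
- cams.get_calibration(name): a dict with "fx", "fy", "cx", "cy" (pixels), "extrinsics" (4x4, takes a point from world to camera coordinates). Camera axes: x right, y down, z forward; pixel columns grow to the right and rows downward; lengths in m; the calibration is good to about 2 mm. A picture is of the moment at which its call begins. get_calibration takes no time and is no camera call.
- bot.hand_in(): hands the job in, once; it reports no verdict.
Trained networks look in the newest picture that a camera, given by its name, has taken for a name from the list of things; names that differ only in an ending like _2 or _b are one class to them, and where a whole thing is asked for, a point or a joint stands for the part that bears it (a point fixed in the world has none). Each returns a list of dicts, best first, with "confidence" (0 to 1); they miss things now and then, are a little off and sometimes report something else, mostly with a low value. They report only what shows in the picture. A call takes as long as a camera call. They do not tell look-alikes from the thing itself.
- finder.find_in(camera, target): "bbox" ([left, top, width, height] in pixels, round what is visible of it).
- finder.place_of(camera, target): "location" ([column, row] in pixels: a listed point, or the origin of a listed thing).
The state is a dict: "t": time; "q": joint angles; "joint_vel": joint speeds; "joint_torque": joint torques, N m; "eef_pos": TCP position; "tool_rot": TCP orientation; "contact_force": force on the tool from outside, world axes, zero at the start; "torque": the same for the moment, N m; "gripper_width": opening from 0.0 (shut) to 1.0 (fully open).
Only numpy, scipy, OpenCV 4.12 (cv2) and the standard library are available. Lean on these libraries where they do the work, as an engineer would, in place of code of your own. Each camera call takes 0.05 s, during which the arm holds its last target. There are 200 camera calls.

## Working session

There is one attempt and no reset: what is moved stays moved. The work goes in short steps, Python scripts to look and compute and a tool call to move; the robot and the scene stay as the last step left them, time stands still between calls to the robot, and variables do not carry over. Pictures are saved under pics/ and viewed, about 8 in all and at most 12, crops included, and the job is handed in when it is done.

Besides the shell and the picture viewer there is one more tool, called after "Emit:" by a JSON object that holds its "name" and its "arguments", one argument or row to a line. jog_arm: Moves the arm, as the interface text tells. Shift numbers are shares of 20 cm and turn numbers shares of 180 degrees, none past 1 either way. Its arguments: {"type":"object","properties":{"plan":{"type":"array","items":{"type":"object","properties":{"x":{"type":"number","minimum":-1,"maximum":1},"y":{"type":"number","minimum":-1,"maximum":1},"z":{"type":"number","minimum":-1,"maximum":1},"wx":{"type":"number","minimum":-1,"maximum":1},"wy":{"type":"number","minimum":-1,"maximum":1},"wz":{"type":"number","minimum":-1,"maximum":1}}}},"hand":{"type":"number"},"grip_force":{"type":"number"}},"required":["plan"]}

```bash
mkdir -p pics; ls; cat > h.py <<'E'
import numpy as np, cv2
from station import monitor, cams, bot, finder
from scipy.spatial.transform import Rotation as R
def cal(n):
    c=cams.get_calibration(n); K=np.array([[c['fx'],0,c['cx']],[0,c['fy'],c['cy']],[0,0,1.]]); return K,np.array(c['extrinsics'])
def P(n):
    K,E=cal(n); return K@E[:3]
def tri(a,b):  # pixel in scene, pixel in top
    X=cv2.triangulatePoints(P('scene'),P('top'),np.array(a,float).reshape(2,1),np.array(b,float).reshape(2,1)); return (X[:3]/X[3]).ravel()
def proj(n,X):
    x=P(n)@np.append(X,1); return x[:2]/x[2]
def onz(n,p,z):  # pixel -> world at height z
    M=P(n); H=np.c_[M[:,:2],M[:,2]*z+M[:,3]]; x=np.linalg.solve(H,[*p,1]); return x[:2]/x[2]
def obs():
    o=monitor.get_obs(); q=o['tool_rot']; print('t',round(o['t'],2),'p',np.round(o['eef_pos'],4),'F',np.round(o['contact_force'],1),'w',round(o['gripper_width'],3)); Rm=R.from_quat([*q[1:],q[0]]).as_matrix(); print(np.round(Rm,4)); return o,Rm
def save(n,f,crop=None,s=1):
    im=cams.read_camera(n)[:,:,::-1]
    if crop: x,y,w,h=crop; im=im[y:y+h,x:x+w]
    cv2.imwrite('pics/'+f,cv2.resize(im,None,fx=s,fy=s,interpolation=cv2.INTER_CUBIC))
E
python3 - <<'E'
from h import *
obs()
save('scene','s0.png'); save('top','t0.png')
for n in ('scene','top'):
    K,E=cal(n); print(n,K[0,0],'campos',-E[:3,:3].T@E[:3,3])
    for t in ('strip_mid','seat','follower_face','cover_tab','nose_stop','stapler'):
        print(t,[(np.round(d['location'],1),round(d['confidence'],2)) for d in finder.place_of(n,t)][:3])
E
```

```text
pics
t 0.0 p [0.24   0.6303 0.2303] F [-0.3 -0.5  0.8] w 1.002
[[-9.346e-01  3.558e-01 -5.000e-04]
 [ 3.558e-01  9.346e-01 -1.700e-03]
 [-1.000e-04 -1.800e-03 -1.000e+00]]
scene 455.79916000944274 campos [ 1.43811757 -0.17048403  0.98527181]
strip_mid [(array([329.9, 211.9]), 0.76), (array([316.9, 181.8]), 0.67), (array([355.7, 186.9]), 0.52)]
seat [(array([270.6, 226. ]), 0.64)]
follower_face [(array([138.2, 238.4]), 0.61), (array([269.1, 219.3]), 0.44)]
cover_tab [(array([255.9, 199.7]), 0.63)]
nose_stop [(array([280. , 236.1]), 0.92)]
stapler [(array([266.6, 235.8]), 0.94), (array([150.2, 292.2]), 0.33)]
top 391.27865481826774 campos [0.35868357 0.07680966 1.05334906]
strip_mid [(array([172.1, 274.8]), 0.87), (array([221.5, 241.8]), 0.73), (array([178.9, 230.1]), 0.67)]
seat [(array([297.2, 210.2]), 0.92)]
follower_face [(array([300.2, 219.3]), 0.57)]
cover_tab [(array([303.1, 238. ]), 0.67), (array([179. , 231.8]), 0.26)]
nose_stop [(array([291.6, 193.3]), 0.97)]
stapler [(array([298.4, 227.5]), 0.82)]
```

View pics/s0.png

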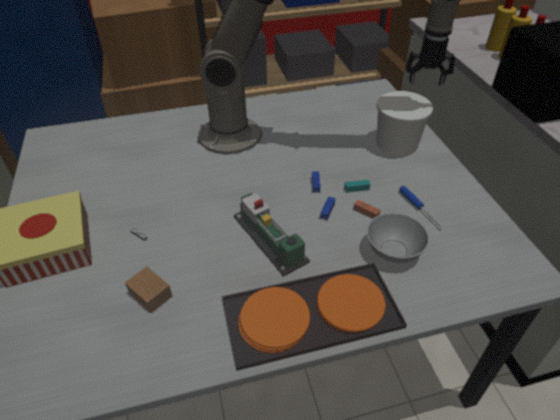

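View pics/t0.png

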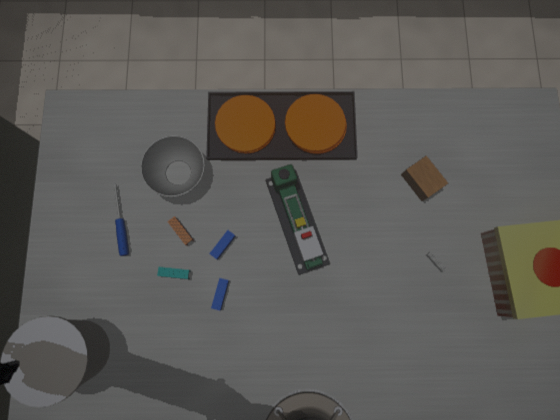

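```bash
python3 - <<'E'
from h import *
for a,b in (((329.9,211.9),(172.1,274.8)),((316.9,181.8),(221.5,241.8)),((316.9,181.8),(178.9,230.1)),((355.7,186.9),(221.5,241.8)),((355.7,186.9),(178.9,230.1)),((270.6,226),(297.2,210.2)),((280,236.1),(291.6,193.3)),((255.9,199.7),(303.1,238)),((269.1,219.3),(300.2,219.3)),((266.6,235.8),(298.4,227.5))):
    X=tri(a,b); print(a,b,np.round(X,4),np.round(proj('scene',X)-a,1),np.round(proj('top',X)-b,1))
E
```

```text
(329.9, 211.9) (172.1, 274.8) [ 0.4029  0.3142 -0.0888] [14.6 -3.8] [22.6  3.6]
(316.9, 181.8) (221.5, 241.8) [0.4779 0.1937 0.1194] [ 4.  -0.6] [6.5 1.5]
(316.9, 181.8) (178.9, 230.1) [0.4973 0.232  0.1461] [19.3 -5.8] [31.5  3.6]
(355.7, 186.9) (221.5, 241.8) [0.5018 0.2586 0.0979] [-11.7   1.1] [-18.6  -6.9]
(355.7, 186.9) (178.9, 230.1) [0.5097 0.3032 0.102 ] [ 3.6 -0.8] [5.7 1.5]
(270.6, 226) (297.2, 210.2) [0.5684 0.0206 0.0677] [ 0.8 -0. ] [1.1 0.2]
(280, 236.1) (291.6, 193.3) [0.6133 0.0354 0.0687] [ 0.5 -0. ] [0.7 0.2]
(255.9, 199.7) (303.1, 238) [0.49   0.0025 0.1026] [ 2.5 -0. ] [3.9 0.7]
(269.1, 219.3) (300.2, 219.3) [0.5448 0.0184 0.0719] [-0.5  0. ] [-0.8 -0.2]
(266.6, 235.8) (298.4, 227.5) [ 0.5355  0.0144 -0.0051] [ 0.7 -0. ] [1.  0.2]
```

The copper strip is at about scene (367,208) / top (180,231). The stapler nose is at top (285,175) and its red tab at (306,236). Blue and turquoise look-alikes lie nearby. I'll take closer crops and segment by colour.

```bash
python3 - <<'E'
from h import *
# denoise by averaging 6 pictures
def avg(n): return np.mean([cams.read_camera(n).astype(float) for _ in range(5)],0)
S,T=avg('scene'),avg('top'); np.savez('a0.npz',S=S,T=T)
def c(im,x,y,w,h,s): 
    a=im[y:y+h,x:x+w,::-1]; a=np.clip(a*1.6,0,255).astype(np.uint8); return cv2.resize(a,None,fx=s,fy=s,interpolation=cv2.INTER_CUBIC)
A=c(T,262,160,72,116,5); B=c(S,228,188,84,116,5)
cv2.imwrite('pics/st.png',np.hstack([A,B]))
for n,im,(x0,y0,w,h) in (('top',T,(160,210,45,45)),('scene',S,(345,195,45,28))):
    hsv=cv2.cvtColor(im.astype(np.float32)/255,cv2.COLOR_RGB2HSV)[y0:y0+h,x0:x0+w]
    m=((hsv[...,1]>0.35)&((hsv[...,0]<35)|(hsv[...,0]>345))).astype(np.uint8)
    ys,xs=np.nonzero(m); print(n,m.sum(),xs.mean()+x0,ys.mean()+y0, cv2.minAreaRect(np.c_[xs+x0,ys+y0].astype(np.float32)))
K=[c(T,155,210,50,45,8),c(S,340,188,50,45,8)]
cv2.imwrite('pics/cop.png',np.hstack(K))
E
```

```text
top 260 179.58076923076922 230.12307692307692 ((179.67471313476562, 230.32713317871094), (29.388057708740234, 9.08469009399414), 52.4314079284668)
scene 216 366.35648148148147 208.60185185185185 ((366.1752624511719, 208.8556671142578), (25.180583953857422, 9.544254302978516), 23.962486267089844)
```

View pics/st.png

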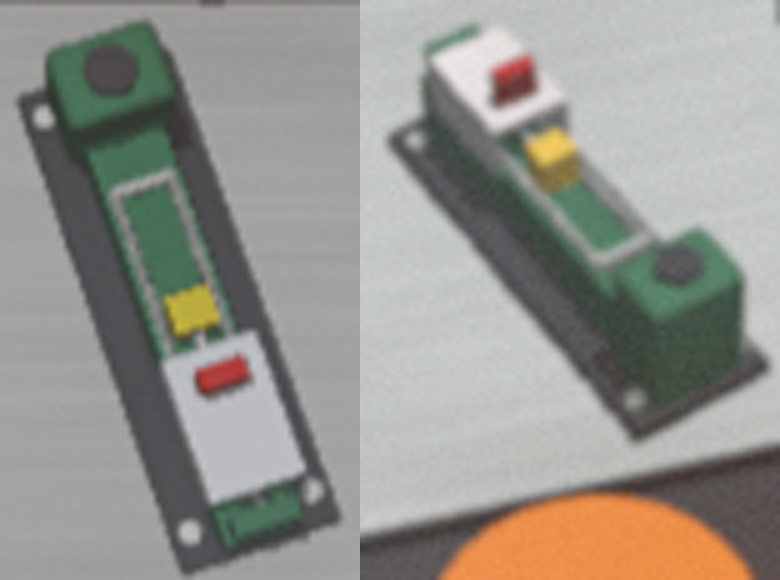

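View pics/cop.png

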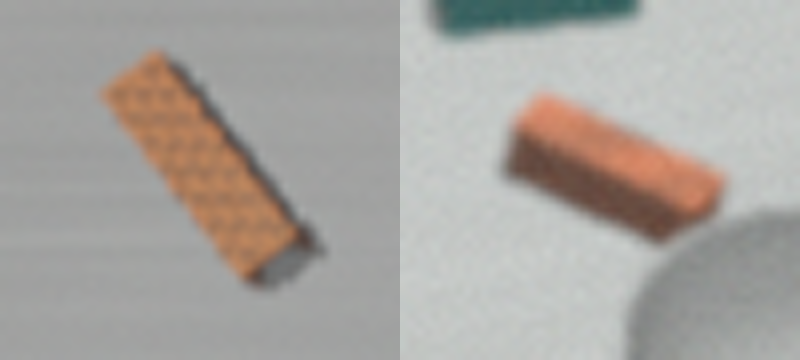

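Both crops are clear: stapler nose at upper left and cover open (top crop), and the copper strip with its crown up and free space around it. I'll fit poses against model edges.

```bash
cat > fit.py <<'E'
from h import *
from scipy.ndimage import map_coordinates, gaussian_filter
from scipy.optimize import minimize
def gm(im,s):
    g=np.stack([gaussian_filter(im,(s,s,0),order=(1,0,0)),gaussian_filter(im,(s,s,0),order=(0,1,0))])
    return np.sqrt((g**2).sum((0,3)))
def seg(a,b,n=25): return np.linspace(a,b,n)
def rect(x0,x1,y0,y1,z): 
    c=[np.array(p,float) for p in ((x0,y0,z),(x1,y0,z),(x1,y1,z),(x0,y1,z))]; return [seg(c[i],c[(i+1)%4]) for i in range(4)]
def world(pts,x,y,yaw,z=0):
    c,s=np.cos(yaw),np.sin(yaw); return pts@np.array([[c,s,0],[-s,c,0],[0,0,1]])+[x,y,z]
def samp(n,G,W):
    q=np.c_[W,np.ones(len(W))]@P(n).T; q=q[:,:2]/q[:,2:]; return map_coordinates(G,[q[:,1],q[:,0]],order=1)
def fit(imgs,model,p0,steps,n=3):
    """imgs {cam:img}; model(p)->(segments {cam:[pts]}) in world"""
    p=np.array(p0,float); steps=np.array(steps)
    for s in (2.0,1.2,0.8):
        Gs={k:gm(v,s) for k,v in imgs.items()}
        f=lambda u: -sum(np.sqrt(samp(k,Gs[k],w)).mean() for k,l in model(p0+u*steps).items() if k in Gs for w in l)
        u0=(p-p0)/steps; sim=np.vstack([u0]+[u0+e for e in np.eye(len(p))*(1 if s==2 else .4)])
        r=minimize(f,u0,method='Nelder-Mead',options=dict(initial_simplex=sim,xatol=1e-3,fatol=1e-4,maxiter=1500)); p=p0+r.x*steps
    return p,r.fun
E
cat > f1.py <<'E'
from fit import *
d=np.load('a0.npz'); I={'scene':d['S'],'top':d['T']}
def strip(p,tilt=None):
    L=[world(s,*p[:3],p[3]) for s in rect(-.04,.04,-.012,.012,0)]; return {'scene':L,'top':L}
a=onz('top',(179.6,230.2),.026); print('guess',a)
for cams_ in (('scene','top'),('top',),('scene',)):
    ps,v=fit({k:I[k] for k in cams_},(lambda p: strip(p)) if len(cams_)==2 else (lambda p: strip([*p,.026])),np.array([*a,np.radians(-143+180),.026][:4 if len(cams_)==2 else 3]),[.006,.006,.08,.008][:4 if len(cams_)==2 else 3])
    print('strip',cams_,np.round(ps,4),'yaw',np.degrees(ps[2]).round(2),v)
def stap(p):  # p: seat x,y,yaw, dz ; z from table
    dz=p[3] if len(p)>3 else 0
    fol=rect(.022,.042,-.012,.012,.076+dz)
    wal=[seg(np.array([-.04,y,.058+dz]),np.array([.02,y,.058+dz])) for y in (-.01325,.01325)]+[seg(np.array([-.04,-.013,.058+dz]),np.array([-.04,.013,.058+dz]))]
    base=[seg(np.array([-.07,y,.004+dz]),np.array([.174,y,.004+dz]),60) for y in (-.045,.045)]+[seg(np.array([.174,-.045,.004+dz]),np.array([.174,.045,.004+dz]))]
    w=lambda l:[world(s,*p[:3]) for s in l]
    return {'top':w([fol[0],fol[2],fol[3]]+wal*2+base),'scene':w(fol+[wal[0],wal[1],wal[2]]+base[:2])}
for cams_ in (('scene','top'),('top',),('scene',)):
    ps,v=fit({k:I[k] for k in cams_},stap,np.array([.5684,.0206,np.radians(198.9),0][:4 if len(cams_)==2 else 3]),[.006,.006,.05,.006][:4 if len(cams_)==2 else 3])
    print('stap',cams_,np.round(ps,4),'yaw',np.degrees(ps[2]).round(2),v)
    if len(cams_)==2:
        o={}
        st=stap(ps)
        A=[]
        for n,(x0,y0,w,h) in (('top',(262,160,72,116)),('scene',(228,188,84,116))):
            im=cv2.resize(np.clip(I[n][y0:y0+h,x0:x0+w,::-1]*1.6,0,255).astype(np.uint8),None,fx=5,fy=5,interpolation=cv2.INTER_CUBIC)
            for s in st[n]:
                for X in s: q=(proj(n,X)-[x0,y0]+.5)*5; cv2.circle(im,tuple(int(v) for v in q),1,(255,0,255),-1)
            A.append(im)
        cv2.imwrite('pics/fit.png',np.hstack(A))
E
python3 f1.py
```

```text
guess [0.52555021 0.33463932]Traceback (most recent call last):
  File "f1.py", line 7, in <module>
    ps,v=fit({k:I[k] for k in cams_},(lambda p: strip(p)) if len(cams_)==2 else (lambda p: strip([*p,.026])),np.array([*a,np.radians(-143+180),.026][:4 if len(cams_)==2 else 3]),[.006,.006,.08,.008][:4 if len(cams_)==2 else 3])
         ~~~^^^^^^^^^^^^^^^^^^^^^^^^^^^^^^^^^^^^^^^^^^^^^^^^^^^^^^^^^^^^^^^^^^^^^^^^^^^^^^^^^^^^^^^^^^^^^^^^^^^^^^^^^^^^^^^^^^^^^^^^^^^^^^^^^^^^^^^^^^^^^^^^^^^^^^^^^^^^^^^^^^^^^^^^^^^^^^^^^^^^^^^^^^^^^^^^^^^^^^^^^^^^^^^^^^^^^^^
  File "fit.py", line 21, in fit
    r=minimize(f,u0,method='Nelder-Mead',options=dict(initial_simplex=sim,xatol=1e-3,fatol=1e-4,maxiter=1500)); p=p0+r.x*steps
    res = _minimize_neldermead(fun, x0, args, callback, bounds=bounds,
                               **options)
    fxr = func(xr)
    fx = function(np.copy(x), *(wrapper_args + args))
  File "fit.py", line 19, in <lambda>
    f=lambda u: -sum(np.sqrt(samp(k,Gs[k],w)).mean() for k,l in model(p0+u*steps).items() if k in Gs for w in l)
                 ~~~^^^^^^^^^^^^^^^^^^^^^^^^^^^^^^^^^^^^^^^^^^^^^^^^^^^^^^^^^^^^^^^^^^^^^^^^^^^^^^^^^^^^^^^^^^^^
  File "fit.py", line 19, in <genexpr>
    f=lambda u: -sum(np.sqrt(samp(k,Gs[k],w)).mean() for k,l in model(p0+u*steps).items() if k in Gs for w in l)
                             ~~~~^^^^^^^^^^^
  File "fit.py", line 13, in samp
    q=np.c_[W,np.ones(len(W))]@P(n).T; q=q[:,:2]/q[:,2:]; return map_coordinates(G,[q[:,1],q[:,0]],order=1)
                               ~^^^
  File "h.py", line 7, in P
    K,E=cal(n); return K@E[:3]
        ~~~^^^
  File "h.py", line 5, in cal
    c=cams.get_calibration(n); K=np.array([[c['fx'],0,c['cx']],[0,c['fy'],c['cy']],[0,0,1.]]); return K,np.array(c['extrinsics'])
ValueError: time passes only in moves, steps and waits
```

```bash
sed -i 's/^def cal/from functools import lru_cache\n@lru_cache(None)\ndef cal/' h.py; python3 f1.py
```

```text
guess [0.52555021 0.33463932]
strip ('scene', 'top') [0.5271 0.3331 0.6946 0.0256] yaw 39.8 -36.31894441815778
strip ('top',) [0.5271 0.3339 0.7014] yaw 40.19 -17.425380899170772
strip ('scene',) [0.527  0.3314 0.7124] yaw 40.82 -19.21565627646163
stap ('scene', 'top') [ 0.5687  0.0267  3.4729 -0.005 ] yaw 198.98 -93.45816640345217
stap ('top',) [0.5677 0.0274 3.4718] yaw 198.92 -53.711677508975185
stap ('scene',) [0.5659 0.0218 3.4692] yaw 198.77 -43.89090065234931
```

View pics/fit.png

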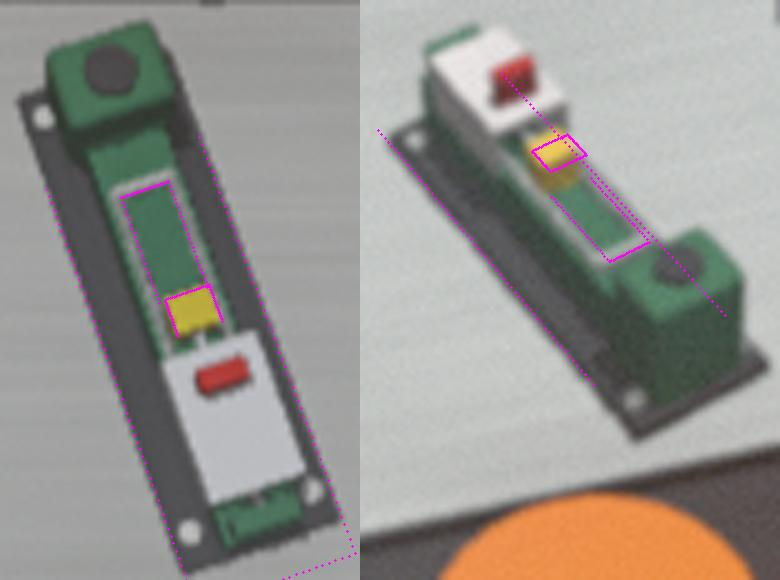

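```bash
python3 - <<'E'
import re
s=open('f1.py').read()
s=s.replace("[fol[0],fol[2],fol[3]]+wal*2+base","[fol[0],fol[2],fol[3]]+wal*2").replace("fol+[wal[0],wal[1],wal[2]]+base[:2]","fol+wal")
open('f1.py','w').write(s)
E
python3 f1.py; cat >> f1.py <<'E'
print('tab from seat axes')
# tab top rectangle: unknown x along channel
x,y,yaw=ps[:3]
E

```

```text
guess [0.52555021 0.33463932]
strip ('scene', 'top') [0.5271 0.3331 0.6946 0.0256] yaw 39.8 -36.31894441815778
strip ('top',) [0.5271 0.3339 0.7014] yaw 40.19 -17.425380899170772
strip ('scene',) [0.527  0.3314 0.7124] yaw 40.82 -19.21565627646163
stap ('scene', 'top') [5.6850e-01 2.2900e-02 3.4512e+00 2.2000e-03] yaw 197.74 -70.69410245432172
stap ('top',) [0.5676 0.0275 3.4751] yaw 199.11 -42.03477440254274
stap ('scene',) [0.5659 0.0219 3.4692] yaw 198.77 -33.93461973874468
```

View pics/fit.png

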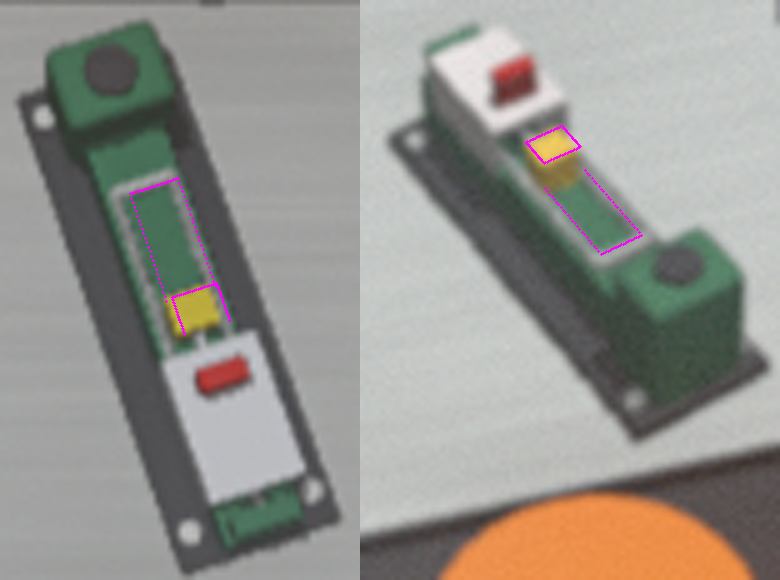

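Emit:
{"name": "jog_arm", "arguments": {
  "plan": [
    {"x":-0.935,"y":-0.44,"wz":-0.17},
    {"x":-0.935,"y":-0.44,"wz":-0.17},
    {"x":-0.935,"y":-0.44,"wz":-0.17},
    {"x":-0.935,"y":-0.44,"wz":-0.17},
    {"x":-0.935,"y":-0.44,"wz":-0.17},
    {"x":-0.935,"y":-0.44,"wz":-0.17}
  ],
  "hand": 1,
  "grip_force": 40
}}

```text
invalid input at $.plan[0]: expected keys x, y, z, wx, wy, wz
```

```bash
cat >> h.py <<'E'
def goal(xyz,yaw_y):
    """jog numbers to reach TCP xyz, tool pointing down, tool y at heading yaw_y deg"""
    o,Rm=obs(); d=Rm.T@(np.array(xyz)-o['eef_pos']); a=np.radians(yaw_y)
    y=np.array([np.cos(a),np.sin(a),0]); z=np.array([0,0,-1.]); Rg=np.c_[np.cross(y,z),y,z]
    w=R.from_matrix(Rm.T@Rg).as_rotvec(); print('jog xyz',np.round(d/.2,4),'w',np.round(w/np.pi,4),'rows',max(np.linalg.norm(d)/.0417,np.degrees(np.linalg.norm(w))/7.16).round(1))
E
python3 -c "
from h import *
goal([.527,.3327,.12],130)"
```

```text
t 1.2 p [0.2402 0.6308 0.2313] F [-0.6 -0.  -0.4] w 0.999
[[-0.9345  0.3559 -0.    ]
 [ 0.3559  0.9345  0.    ]
 [ 0.     -0.     -1.    ]]
jog xyz [-1.8706 -0.8827  0.5565] w [ 0.    -0.    -0.338] rows 10.3
```

Emit:
{"name": "jog_arm", "arguments": {
  "plan": [
    {"x":-0.935,"y":-0.44,"z":0,"wx":0,"wy":0,"wz":-0.17},
    {"x":-0.935,"y":-0.44,"z":0,"wx":0,"wy":0,"wz":-0.17},
    {"x":-0.935,"y":-0.44,"z":0,"wx":0,"wy":0,"wz":-0.17},
    {"x":-0.935,"y":-0.44,"z":0,"wx":0,"wy":0,"wz":-0.17},
    {"x":-0.935,"y":-0.44,"z":0,"wx":0,"wy":0,"wz":-0.17},
    {"x":-0.935,"y":-0.44,"z":0,"wx":0,"wy":0,"wz":-0.17}
  ],
  "hand": 1,
  "grip_force": 40
}}

```text
t: 1.7
eef_pos: [0.3924, 0.4737, 0.2316]
tool_rot: [0.002, -0.079, 0.997, -0.002]
contact_force: [1.9, -2.4, -0.5]
gripper_width: 1.0
```

```bash
python3 -c "
from h import *
goal([.527,.3327,.12],130)"
```

```text
t 1.7 p [0.3924 0.4737 0.2316] F [ 1.9 -2.4 -0.5] w 1.0
[[-0.9874 -0.1581  0.0044]
 [-0.1581  0.9874 -0.004 ]
 [-0.0037 -0.0047 -1.    ]]
jog xyz [-0.5512 -0.7998  0.5636] w [-0.0018  0.0007 -0.1717] rows 5.4
```

Emit:
{"name": "jog_arm", "arguments": {
  "plan": [
    {"x":-0.551,"y":-0.8,"z":0.563,"wx":-0.002,"wy":0.001,"wz":-0.172},
    {"x":-0.551,"y":-0.8,"z":0.563,"wx":-0.002,"wy":0.001,"wz":-0.172},
    {"x":-0.551,"y":-0.8,"z":0.563,"wx":-0.002,"wy":0.001,"wz":-0.172},
    {"x":-0.551,"y":-0.8,"z":0.563,"wx":-0.002,"wy":0.001,"wz":-0.172},
    {"x":-0.551,"y":-0.8,"z":0.563,"wx":-0.002,"wy":0.001,"wz":-0.172},
    {"x":-0.551,"y":-0.8,"z":0.563,"wx":-0.002,"wy":0.001,"wz":-0.172},
    {"x":-0.551,"y":-0.8,"z":0.563,"wx":-0.002,"wy":0.001,"wz":-0.172},
    {"x":-0.551,"y":-0.8,"z":0.563,"wx":-0.002,"wy":0.001,"wz":-0.172}
  ]
}}

```text
t: 2.37
eef_pos: [0.5277, 0.3306, 0.1191]
tool_rot: [-0.001, -0.34, 0.94, -0.0]
contact_force: [-0.8, 0.5, -0.1]
gripper_width: 1.001
```

```bash
python3 -c "
from h import *
save('scene','s1.png',(310,140,110,100),5); goal([.527,.3327,.0115],130)"
```

```text
t 2.42 p [0.5269 0.3329 0.12  ] F [-0.9  1.  -0.3] w 0.997
[[-7.662e-01 -6.426e-01 -1.600e-03]
 [-6.426e-01  7.662e-01  6.000e-04]
 [ 9.000e-04  1.500e-03 -1.000e+00]]
jog xyz [-3.000e-04 -2.100e-03  5.424e-01] w [ 0.0005 -0.0003 -0.0001] rows 2.6
```

View pics/s1.png

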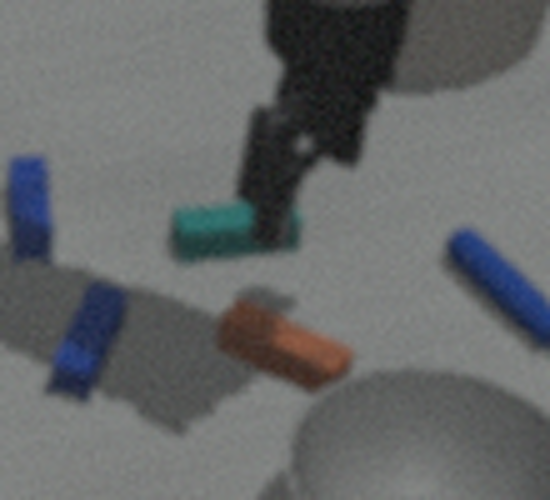

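Picture: the gripper is over the copper strip (crop ~285,345), with the jaws across its width and nothing in the way. Descending and gripping.

Emit:
{"name": "jog_arm", "arguments": {
  "plan": [
    {"x":0,"y":-0.002,"z":0.18,"wx":0,"wy":0,"wz":0},
    {"x":0,"y":-0.002,"z":0.36,"wx":0,"wy":0,"wz":0},
    {"x":0,"y":-0.002,"z":0.48,"wx":0,"wy":0,"wz":0},
    {"x":0,"y":-0.002,"z":0.54,"wx":0,"wy":0,"wz":0},
    {"x":0,"y":-0.002,"z":0.542,"wx":0,"wy":0,"wz":0},
    {"x":0,"y":-0.002,"z":0.542,"wx":0,"wy":0,"wz":0}
  ]
}}

```text
t: 2.92
eef_pos: [0.5266, 0.3342, 0.0123]
tool_rot: [-0.0, -0.343, 0.939, 0.001]
contact_force: [0.3, 0.6, 0.8]
gripper_width: 1.0
```

Emit:
{"name": "jog_arm", "arguments": {
  "plan": [
    {"x":0,"y":0,"z":0,"wx":0,"wy":0,"wz":0},
    {"x":0,"y":0,"z":0,"wx":0,"wy":0,"wz":0},
    {"x":0,"y":0,"z":0,"wx":0,"wy":0,"wz":0},
    {"x":0,"y":0,"z":0,"wx":0,"wy":0,"wz":0},
    {"x":0,"y":0,"z":0,"wx":0,"wy":0,"wz":0},
    {"x":0,"y":0,"z":0,"wx":0,"wy":0,"wz":0},
    {"x":0,"y":0,"z":0,"wx":0,"wy":0,"wz":0},
    {"x":0,"y":0,"z":0,"wx":0,"wy":0,"wz":0},
    {"x":0,"y":0,"z":0,"wx":0,"wy":0,"wz":0},
    {"x":0,"y":0,"z":0,"wx":0,"wy":0,"wz":0}
  ],
  "hand": -1,
  "grip_force": 60
}}

```text
t: 3.75
eef_pos: [0.5273, 0.3345, 0.0134]
tool_rot: [0.0, -0.343, 0.94, 0.001]
contact_force: [0.4, -0.2, 6.1]
gripper_width: 0.263
```

```bash
python3 -c "
from h import *
goal([.527,.3327,.15],130)"
```

```text
t 3.75 p [0.5273 0.3345 0.0134] F [ 0.4 -0.2  6.1] w 0.263
[[-7.654e-01 -6.436e-01 -2.000e-04]
 [-6.436e-01  7.654e-01  2.300e-03]
 [-1.300e-03  1.900e-03 -1.000e+00]]
jog xyz [ 0.0061 -0.0049 -0.6832] w [0.0006 0.0004 0.0003] rows 3.3
```

Strip gripped (opening ≈22 mm, as expected). Lifting, then carrying it over.

Emit:
{"name": "jog_arm", "arguments": {
  "plan": [
    {"x":0,"y":0,"z":-0.1,"wx":0,"wy":0,"wz":0},
    {"x":0,"y":0,"z":-0.3,"wx":0,"wy":0,"wz":0},
    {"x":0,"y":0,"z":-0.5,"wx":0,"wy":0,"wz":0},
    {"x":0,"y":0,"z":-0.68,"wx":0,"wy":0,"wz":0},
    {"x":0,"y":0,"z":-0.74,"wx":0,"wy":0,"wz":0},
    {"x":0,"y":0,"z":-0.74,"wx":0,"wy":0,"wz":0}
  ]
}}

```text
t: 4.25
eef_pos: [0.5294, 0.3355, 0.1655]
tool_rot: [0.004, -0.342, 0.94, 0.002]
contact_force: [0.7, -0.5, -0.8]
gripper_width: 0.264
```

```bash
python3 -c "
from h import *
goal([.56,.18,.16],119); goal([.59,.0325,.16],109)"
```

```text
t 4.25 p [0.5294 0.3355 0.1655] F [ 0.7 -0.5 -0.8] w 0.264
[[-0.7656 -0.6433  0.0058]
 [-0.6433  0.7656  0.0066]
 [-0.0087  0.0014 -1.    ]]
jog xyz [ 0.3832 -0.694   0.0234] w [0.0007 0.0027 0.0613] rows 3.8
t 4.25 p [0.5294 0.3355 0.1655] F [ 0.7 -0.5 -0.8] w 0.264
[[-0.7656 -0.6433  0.0058]
 [-0.6433  0.7656  0.0066]
 [-0.0087  0.0014 -1.    ]]
jog xyz [ 0.7427 -1.3551  0.0194] w [0.0009 0.0027 0.1169] rows 7.4
```

Emit:
{"name": "jog_arm", "arguments": {
  "plan": [
    {"x":0.1,"y":-0.18,"z":0.01,"wx":0.001,"wy":0.003,"wz":0.03},
    {"x":0.3,"y":-0.5,"z":0.02,"wx":0.001,"wy":0.003,"wz":0.06},
    {"x":0.45,"y":-0.82,"z":0.02,"wx":0.001,"wy":0.003,"wz":0.09},
    {"x":0.52,"y":-0.95,"z":0.02,"wx":0.001,"wy":0.003,"wz":0.117},
    {"x":0.54,"y":-1.0,"z":0.02,"wx":0.001,"wy":0.003,"wz":0.117},
    {"x":0.54,"y":-1.0,"z":0.02,"wx":0.001,"wy":0.003,"wz":0.117}
  ]
}}

```text
t: 4.75
eef_pos: [0.5749, 0.1053, 0.1582]
tool_rot: [-0.002, -0.161, 0.987, -0.002]
contact_force: [-0.2, -0.7, -1.7]
gripper_width: 0.261
```

```bash
python3 -c "
from h import *
goal([.59,.0325,.125],109)"
```

```text
t 4.75 p [0.5749 0.1053 0.1582] F [-0.2 -0.7 -1.7] w 0.261
[[-0.9479 -0.3186 -0.0037]
 [-0.3186  0.9479 -0.0052]
 [ 0.0052 -0.0038 -1.    ]]
jog xyz [ 0.0437 -0.3685  0.1674] w [-0.0012 -0.0017 -0.0023] rows 2.0
```

Emit:
{"name": "jog_arm", "arguments": {
  "plan": [
    {"x":0.02,"y":-0.15,"z":0.06,"wx":-0.001,"wy":-0.002,"wz":-0.002},
    {"x":0.04,"y":-0.3,"z":0.14,"wx":-0.001,"wy":-0.002,"wz":-0.002},
    {"x":0.044,"y":-0.368,"z":0.167,"wx":-0.001,"wy":-0.002,"wz":-0.002},
    {"x":0.044,"y":-0.368,"z":0.167,"wx":-0.001,"wy":-0.002,"wz":-0.002},
    {"x":0.044,"y":-0.368,"z":0.167,"wx":-0.001,"wy":-0.002,"wz":-0.002},
    {"x":0.044,"y":-0.368,"z":0.167,"wx":-0.001,"wy":-0.002,"wz":-0.002}
  ]
}}

```text
t: 5.25
eef_pos: [0.5892, 0.0338, 0.1241]
tool_rot: [-0.0, -0.165, 0.986, 0.0]
contact_force: [0.1, 0.6, -2.0]
gripper_width: 0.265
```

```bash
python3 - <<'E'
from h import *
o,Rm=obs()
def avg(n): return np.mean([cams.read_camera(n).astype(float) for _ in range(4)],0)
S,T=avg('scene'),avg('top'); np.savez('a1.npz',S=S,T=T,p=o['eef_pos'],R=Rm)
def c(im,x,y,w,h,s): return cv2.resize(np.clip(im[y:y+h,x:x+w,::-1]*1.6,0,255).astype(np.uint8),None,fx=s,fy=s,interpolation=cv2.INTER_CUBIC)
cv2.imwrite('pics/h1.png',np.hstack([c(T,262,150,72,116,5),c(S,228,168,84,116,5)]))
E
```

```text
t 5.25 p [0.5892 0.0338 0.1241] F [ 0.1  0.6 -2. ] w 0.265
[[-9.455e-01 -3.257e-01 -6.000e-04]
 [-3.257e-01  9.455e-01  3.000e-04]
 [ 5.000e-04  5.000e-04 -1.000e+00]]
```

View pics/h1.png

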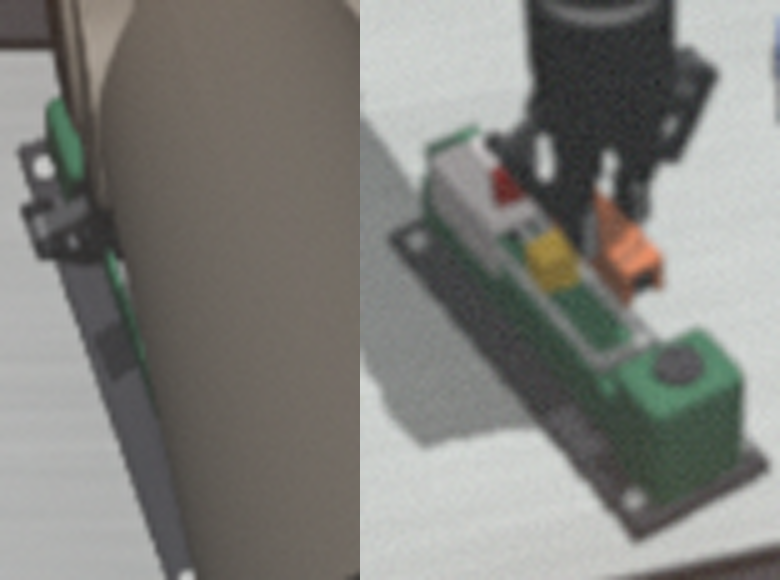

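Top camera is blocked by the arm. The scene camera shows the strip's nose end (right crop ~630,265). I'll calibrate the scene camera against the FK pose of the held strip and compare.

```bash
cat > f2.py <<'E'
from fit import *
import sys
yaw=np.radians(199.0)
def held(d,zbot,vis=-.018):
    a=lambda *v: np.array(v,float); zt=.026
    S=[seg(a(-.04,-.012,zt),a(-.04,.012,zt))]*2+[seg(a(-.04,y,zt),a(vis,y,zt)) for y in (-.012,.012)]+[seg(a(-.04,y,zt),a(-.04,y,0)) for y in (-.012,.012)]
    Rm=d['R']; h=np.arctan2(Rm[1,1],Rm[0,1])+np.pi/2
    m=lambda p:{'scene':[world(s,p[0],p[1],h,zbot) for s in S]}
    return fit({'scene':d['S']},m,d['p'][:2].copy(),[.005,.005]),m
d=np.load(sys.argv[1]); (p,v),m=held(d,d['p'][2]-.0134)
e=p-d['p'][:2]; u=np.array([np.cos(yaw),np.sin(yaw)]); w=np.array([-u[1],u[0]])
print('held in scene',p.round(4),'minus FK along/across',(e@u).round(4),(e@w).round(4),v)
# seat lateral/long fit in scene: walls, lip, follower, with z known
def stap(q):
    a=lambda *v: np.array(v,float)
    fol=rect(.022+q[2],.042+q[2],-.012,.012,.076)
    wal=[seg(a(-.04,y,.058),a(.018,y,.058)) for y in (-.01325,.01325)]+[seg(a(-.04,-.013,.058),a(-.04,.013,.058))]*2
    return {'scene':[world(s,q[0],q[1],yaw) for s in fol+wal]}
d0=np.load('a0.npz'); q,v=fit({'scene':d0['S']},stap,np.array([.566,.022,0]),[.004,.004,.002]); print('seat in scene',q.round(4),v)
print('seat corrected', (q[:2]-e).round(4))
n='scene';x0,y0,w_,h_=228,168,84,116
A=[]
for im,L in ((d['S'],m(p)['scene']),(d0['S'],stap(q)['scene'])):
    im=cv2.resize(np.clip(im[y0:y0+h_,x0:x0+w_,::-1]*1.6,0,255).astype(np.uint8),None,fx=5,fy=5,interpolation=cv2.INTER_CUBIC)
    for s in L:
        for X in s: c=(proj(n,X)-[x0,y0]+.5)*5; cv2.circle(im,tuple(int(v) for v in c),1,(255,0,255),-1)
    A.append(im[:500])
cv2.imwrite('pics/'+sys.argv[2],np.hstack(A))
E
python3 f2.py a1.npz h1f.png
```

```text
held in scene [0.588  0.0322] minus FK along/across 0.0016 0.0012 -30.97906978849557
seat in scene [ 0.5646  0.0215 -0.0026] -38.84240794655364
seat corrected [0.5658 0.0232]
```

View pics/h1f.png

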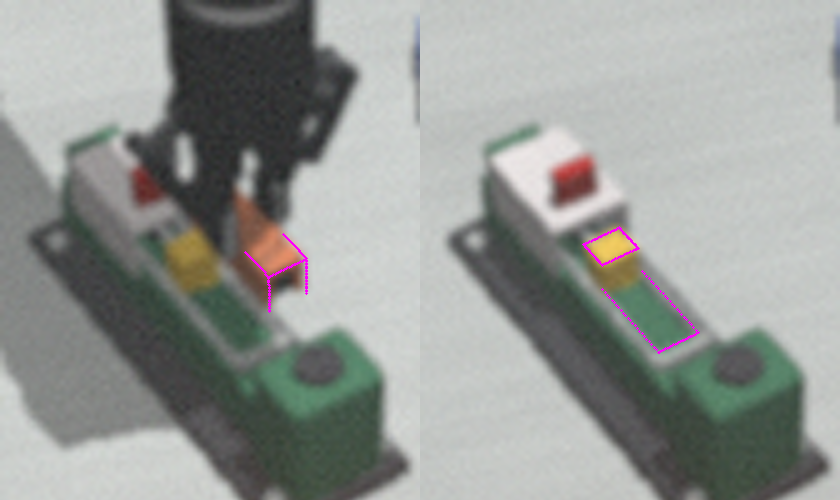

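The held strip matches FK within 2 mm. Next I'll measure the channel's centre line more robustly, from symmetric edge pairs (cover, head, follower, walls) in each camera.

```bash
cat > f3.py <<'E'
from fit import *
from scipy.signal import find_peaks
d0=np.load('a0.npz'); seat=np.array([.5665,.0245]); 
a=lambda *v: np.array(v,float)
feats={'follower':(.025,.040,.012,.076),'wall_in':(-.033,.015,.01325,.058),'wall_in_floor':(-.033,.010,.01325,.050),'wall_out':(-.033,.015,.017,.058),'cover':(.07,.105,.025,.0805),'tab':(.0655,.0735,.013,.1045),'head':(-.108,-.085,.030,.096),'base':(-.05,.15,.045,.005)}
offs=np.arange(-.009,.0091,.00025)
for n,I in (('top',d0['T']),('scene',d0['S'])):
    G=gm(I,0.9)
    for yd in (199.0,):
        for k,(x0,x1,y,z) in feats.items():
            out=[]
            for s in (1,-1):
                g=[samp(n,G,world(seg(a(x0,s*y+o,z),a(x1,s*y+o,z)),*seat,np.radians(yd))).mean() for o in offs]
                pk=find_peaks(g,prominence=1.0)[0]; out.append([(round(offs[i]*1e3,1),round(g[i])) for i in pk])
            print(n,k,'+',out[0],'-',out[1])
    for k,(y0,y1,x,z) in {'lip_in':(-.009,.009,-.04,.058),'fol_front':(-.009,.009,.022,.076),'fol_back':(-.009,.009,.042,.076),'head_back':(-.02,.02,-.073,.096),'cover_front':(-.02,-.015,.05,.0805),'tab':(-.009,.009,.075,.1045)}.items():
        g=[samp(n,G,world(seg(a(x+o,y0,z),a(x+o,y1,z)),*seat,np.radians(199))).mean() for o in offs]
        pk=find_peaks(g,prominence=1.0)[0]; print(n,k,[(round(offs[i]*1e3,1),round(g[i])) for i in pk])
E
python3 f3.py
```

```text
top follower + [(np.float64(-2.2), 24)] - [(np.float64(-1.5), 26)]
top wall_in + [(np.float64(-3.2), 16), (np.float64(3.8), 20)] - [(np.float64(-2.0), 15)]
top wall_in_floor + [(np.float64(-2.2), 15), (np.float64(5.0), 20)] - [(np.float64(-1.2), 15)]
top wall_out + [(np.float64(-7.0), 16), (np.float64(0.0), 20)] - [(np.float64(-5.7), 23), (np.float64(1.8), 15)]
top cover + [(np.float64(-2.0), 43), (np.float64(6.5), 32)] - [(np.float64(-2.7), 41)]
top tab + [(np.float64(-2.7), 40), (np.float64(6.8), 43)] - [(np.float64(-4.2), 43)]
top head + [(np.float64(-0.2), 28)] - [(np.float64(-7.2), 30)]
top base + [(np.float64(-1.5), 31)] - [(np.float64(-3.2), 32)]
top lip_in [(np.float64(-2.0), 26)]
top fol_front [(np.float64(-3.0), 28)]
top fol_back [(np.float64(-2.5), 27), (np.float64(6.5), 33)]
top head_back [(np.float64(-2.2), 13)]
top cover_front [(np.float64(-0.5), 33)]
top tab [(np.float64(3.0), 38)]
scene follower + [(np.float64(2.0), 32)] - [(np.float64(2.5), 24)]
scene wall_in + [(np.float64(1.3), 16)] - [(np.float64(-5.5), 20), (np.float64(4.0), 15)]
scene wall_in_floor + [(np.float64(-2.7), 16), (np.float64(7.5), 23)] - [(np.float64(0.3), 15)]
scene wall_out + [(np.float64(-2.5), 16)] - [(np.float64(-1.7), 20)]
scene cover + [(np.float64(0.8), 39)] - []
scene tab + [(np.float64(4.3), 44)] - [(np.float64(3.5), 33)]
scene head + [(np.float64(4.8), 11)] - []
scene base + [(np.float64(3.5), 39)] - [(np.float64(-1.7), 20)]
scene lip_in [(np.float64(2.8), 20)]
scene fol_front [(np.float64(-1.2), 27)]
scene fol_back [(np.float64(1.0), 29)]
scene head_back [(np.float64(-7.2), 25)]
scene cover_front [(np.float64(-6.7), 26), (np.float64(5.8), 31)]
scene tab [(np.float64(3.0), 41)]
```

Emit:
{"name": "jog_arm", "arguments": {
  "plan": [
    {"x":0,"y":-0.008,"z":0.06,"wx":0,"wy":0,"wz":0},
    {"x":0,"y":-0.008,"z":0.13,"wx":0,"wy":0,"wz":0},
    {"x":0,"y":-0.008,"z":0.18,"wx":0,"wy":0,"wz":0},
    {"x":0,"y":-0.008,"z":0.21,"wx":0,"wy":0,"wz":0},
    {"x":0,"y":-0.008,"z":0.22,"wx":0,"wy":0,"wz":0},
    {"x":0,"y":-0.008,"z":0.22,"wx":0,"wy":0,"wz":0},
    {"x":0,"y":-0.008,"z":0.22,"wx":0,"wy":0,"wz":0}
  ]
}}

```text
t: 6.23
eef_pos: [0.5908, 0.0316, 0.0815]
tool_rot: [0.001, -0.165, 0.986, -0.0]
contact_force: [-0.4, 0.2, -1.6]
gripper_width: 0.257
```

```bash
cat > grab.py <<'E'
from h import *
import sys
o,Rm=obs()
S=np.mean([cams.read_camera('scene').astype(float) for _ in range(12)],0); np.savez(sys.argv[1],S=S,p=o['eef_pos'],R=Rm)
E
python3 grab.py a2.npz; python3 f2.py a2.npz h2f.png
```

```text
t 6.23 p [0.5908 0.0316 0.0815] F [-0.4  0.2 -1.6] w 0.257
[[-9.456e-01 -3.252e-01  1.900e-03]
 [-3.252e-01  9.456e-01 -0.000e+00]
 [-1.800e-03 -6.000e-04 -1.000e+00]]
held in scene [0.5894 0.0293] minus FK along/across 0.0021 0.0017 -29.577926781971435
seat in scene [ 0.5646  0.0215 -0.0026] -38.84240794655364
seat corrected [0.5661 0.0238]
```

View pics/h2f.png

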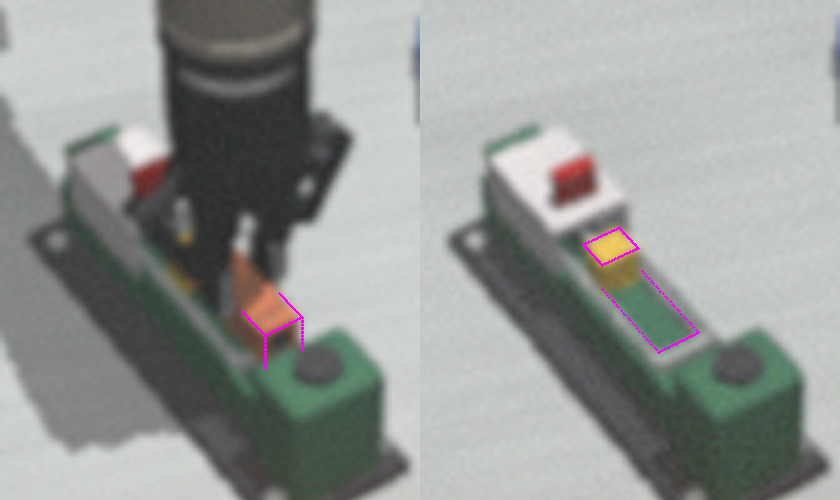

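```bash
python3 - <<'E'
from fit import *
d0=np.load('a0.npz'); T=d0['T'].astype(float).mean(2); S=d0['S'].mean(2)
print('top base axis',[proj('top',[0,0,z]).round(1) for z in (0,.02,.05)],'scene',[proj('scene',[0,0,z]).round(1) for z in (0,.02)])
for r in (398,402,406,410,414,418):
    row=gaussian_filter(T[r-1:r+2].mean(0),.8); g=np.gradient(row); i=[k for k in range(245,375) if abs(g[k])>4 and abs(g[k])>=abs(g[k-1]) and abs(g[k])>=abs(g[k+1])]
    print(r,[(k,round(g[k])) for k in i])
for r in (128,131,134,137,140,143):
    row=gaussian_filter(S[r-1:r+2].mean(0),.8); g=np.gradient(row); i=[k for k in range(185,275) if abs(g[k])>4 and abs(g[k])>=abs(g[k-1]) and abs(g[k])>=abs(g[k+1])]
    print('s',r,[(k,round(g[k])) for k in i])
c=(d0['T'][385:420,250:370,::-1]*1.6).clip(0,255).astype(np.uint8); e=(d0['S'][110:155,190:270,::-1]*1.6).clip(0,255).astype(np.uint8)
cv2.imwrite('pics/base.png',np.vstack([cv2.resize(c,None,fx=5,fy=5),cv2.resize(e,(600,338))]))
E
```

```text
top base axis [array([309. , 440.9]), array([309.6, 443.9]), array([310.7, 448.8])] scene [array([230.5, 135. ]), array([230.1, 130.5])]
398 [(245, 5), (283, -9), (288, 6), (332, 9)]
402 [(250, 7), (278, -12), (282, 7), (338, 8)]
406 [(274, -6), (277, 7), (341, 7)]
410 [(270, -7), (274, 12), (279, 12), (282, -7), (293, -6), (333, 6), (336, -9), (339, 9), (342, -12), (345, 11)]
414 [(268, -6), (274, 6), (278, -10), (283, 4), (328, 4), (332, -7), (337, 11), (341, -8), (348, 9)]
418 [(266, -6), (268, 4), (281, -5), (333, 6), (335, 6), (350, 8)]
s 128 [(200, -16), (209, -7), (250, 4), (261, 6), (272, 11)]
s 131 [(199, -14), (262, 7), (272, 10)]
s 134 [(198, -16), (262, 9)]
s 137 [(197, -18), (215, 5), (218, -5), (258, -4), (261, 8)]
s 140 [(197, -19), (201, 5), (216, -6), (250, 6), (256, -14), (260, 8)]
s 143 [(197, -11), (203, 7), (214, -8), (217, 6), (253, -6), (257, 6), (267, 5)]
```

View pics/base.png

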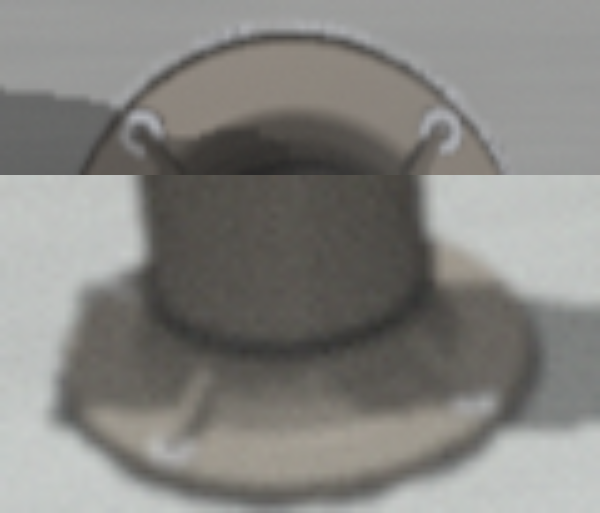

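```bash
python3 - <<'E'
from h import *
for z in (0,.012,.02):
    print(z,[proj('top',[x,0,z]).round(2) for x in (.06,.08,.1)], 'bolts',onz('top',(278.2,411),z).round(4),onz('top',(337.6,411.2),z).round(4),'edge406',onz('top',(274,406),z).round(4),onz('top',(341,406),z).round(4), 'apex',onz('top',(308,391.9),z).round(4),'scene',onz('scene',(197,137),z).round(4),onz('scene',(261.5,134),z).round(4))
goal([.589,.0325,.0815],109)
E
```

```text
0 [array([308.47, 414.79]), array([308.29, 406.22]), array([308.13, 397.72])] bolts [0.0693 0.0757] [ 0.0679 -0.0732] edge406 [0.0811 0.0861] [ 0.08   -0.0822] apex [0.1138 0.    ] scene [-0.0204 -0.1238] [0.0246 0.1141]
0.012 [array([308.85, 416.26]), array([308.67, 407.59]), array([308.5 , 398.98])] bolts [0.0726 0.0757] [ 0.0712 -0.0715] edge406 [0.0843 0.086 ] [ 0.0831 -0.0804] apex [0.1166 0.0009] scene [-0.0027 -0.1243] [0.0418 0.1107]
0.02 [array([309.11, 417.27]), array([308.93, 408.52]), array([308.76, 399.83])] bolts [0.0748 0.0757] [ 0.0734 -0.0704] edge406 [0.0864 0.086 ] [ 0.0852 -0.0792] apex [0.1184 0.0015] scene [ 0.0092 -0.1247] [0.0533 0.1084]
t 6.83 p [0.5905 0.0316 0.0814] F [ 0.1  0.3 -1.8] w 0.263
[[-9.456e-01 -3.253e-01  1.600e-03]
 [-3.253e-01  9.456e-01 -1.000e-04]
 [-1.500e-03 -6.000e-04 -1.000e+00]]
jog xyz [ 0.0057  0.0068 -0.0007] w [-0.0002  0.0005 -0.0001] rows 0.0
```

Robot-base check: the top camera reads y about 2 mm too large. With that corrected, both cameras agree on the channel centre line (across ≈ -0.3 mm from my guess). Lowering and then advancing towards the follower, watching the force.

Emit:
{"name": "jog_arm", "arguments": {
  "plan": [
    {"x":0,"y":0.007,"z":0.01,"wx":0,"wy":0,"wz":0},
    {"x":0,"y":0.007,"z":0.02,"wx":0,"wy":0,"wz":0},
    {"x":0,"y":0.007,"z":0.032,"wx":0,"wy":0,"wz":0},
    {"x":0,"y":0.007,"z":0.032,"wx":0,"wy":0,"wz":0},
    {"x":0,"y":0.007,"z":0.032,"wx":0,"wy":0,"wz":0},
    {"x":0,"y":0.007,"z":0.032,"wx":0,"wy":0,"wz":0}
  ]
}}

```text
t: 7.33
eef_pos: [0.5901, 0.0329, 0.0749]
tool_rot: [0.001, -0.165, 0.986, -0.0]
contact_force: [-0.0, -0.1, -0.6]
gripper_width: 0.266
```

Emit:
{"name": "jog_arm", "arguments": {
  "plan": [
    {"x":0.008,"y":0,"z":0,"wx":0,"wy":0,"wz":0},
    {"x":0.016,"y":0,"z":0,"wx":0,"wy":0,"wz":0},
    {"x":0.024,"y":0,"z":0,"wx":0,"wy":0,"wz":0},
    {"x":0.03,"y":0,"z":0,"wx":0,"wy":0,"wz":0},
    {"x":0.03,"y":0,"z":0,"wx":0,"wy":0,"wz":0},
    {"x":0.03,"y":0,"z":0,"wx":0,"wy":0,"wz":0}
  ]
}}

```text
t: 7.83
eef_pos: [0.5854, 0.0313, 0.0753]
tool_rot: [0.002, -0.165, 0.986, -0.0]
contact_force: [3.7, 2.3, -2.2]
gripper_width: 0.26
```

```bash
cat >> h.py <<'E'
def rel(seat=(.5664,.0248)):
    o,Rm=obs(); u=np.array([np.cos(np.radians(199)),np.sin(np.radians(199))]); w=np.array([-u[1],u[0]]); e=o['eef_pos'][:2]-np.array(seat); F=o['contact_force']
    print('along %.4f across %.4f under z %.4f | F along %.1f across %.1f z %.1f'%(e@u,e@w,o['eef_pos'][2]-.0134,F[:2]@u,F[:2]@w,F[2]))
E
python3 -c "
from h import *
rel()"
```

```text
t 7.83 p [0.5854 0.0313 0.0753] F [ 3.7  2.3 -2.2] w 0.26
[[-9.456e-01 -3.255e-01  3.700e-03]
 [-3.255e-01  9.456e-01  4.000e-04]
 [-3.600e-03 -9.000e-04 -1.000e+00]]
along -0.0201 across 0.0001 under z 0.0619 | F along -4.3 across -1.0 z -2.2
```

Emit:
{"name": "jog_arm", "arguments": {
  "plan": [
    {"x":0.01,"y":0.001,"z":0,"wx":0,"wy":0.001,"wz":0},
    {"x":0.02,"y":0.001,"z":0,"wx":0,"wy":0.001,"wz":0},
    {"x":0.03,"y":0.001,"z":0,"wx":0,"wy":0.001,"wz":0},
    {"x":0.04,"y":0.001,"z":0,"wx":0,"wy":0.001,"wz":0},
    {"x":0.05,"y":0.001,"z":0,"wx":0,"wy":0.001,"wz":0},
    {"x":0.05,"y":0.001,"z":0,"wx":0,"wy":0.001,"wz":0},
    {"x":0.05,"y":0.001,"z":0,"wx":0,"wy":0.001,"wz":0}
  ]
}}

```text
t: 8.42
eef_pos: [0.5776, 0.0289, 0.076]
tool_rot: [0.002, -0.165, 0.986, -0.0]
contact_force: [7.5, 1.9, -3.2]
gripper_width: 0.264
```

```bash
python3 -c "
from h import *
rel(); fs=[]
for _ in range(10):
    cams.read_camera('scene'); o=monitor.get_obs(); fs.append([*o['contact_force'],*o['eef_pos']])
fs=np.array(fs); print(fs.mean(0).round(4),fs.std(0).round(4)); u=np.array([np.cos(np.radians(199)),np.sin(np.radians(199))]); print(fs[:,:2].mean(0)@u,(fs[:,3:5].mean(0)-[.5664,.0248])@u)"
```

```text
t 8.42 p [0.5776 0.0289 0.076 ] F [ 7.5  1.9 -3.2] w 0.264
[[-9.454e-01 -3.259e-01  4.500e-03]
 [-3.259e-01  9.454e-01  2.000e-04]
 [-4.300e-03 -1.300e-03 -1.000e+00]]
along -0.0120 across -0.0002 under z 0.0626 | F along -7.7 across 0.6 z -3.2
[ 6.9288  2.3289 -2.4772  0.5777  0.0289  0.076 ] [0.4343 0.4486 0.43   0.     0.     0.    ]
-7.309512741110321 -0.012020391145786556
```

Emit:
{"name": "jog_arm", "arguments": {
  "plan": [
    {"x":0.01,"y":0,"z":0.002,"wx":0,"wy":0.002,"wz":0},
    {"x":0.02,"y":0,"z":0.004,"wx":0,"wy":0.002,"wz":0},
    {"x":0.03,"y":0,"z":0.005,"wx":0,"wy":0.002,"wz":0},
    {"x":0.04,"y":0,"z":0.005,"wx":0,"wy":0.002,"wz":0},
    {"x":0.049,"y":0,"z":0.005,"wx":0,"wy":0.002,"wz":0},
    {"x":0.049,"y":0,"z":0.005,"wx":0,"wy":0.002,"wz":0},
    {"x":0.049,"y":0,"z":0.005,"wx":0,"wy":0.002,"wz":0}
  ]
}}

```text
t: 9.5
eef_pos: [0.5716, 0.0269, 0.0763]
tool_rot: [0.003, -0.166, 0.986, -0.001]
contact_force: [8.4, 2.6, -2.2]
gripper_width: 0.262
```

```bash
cat > fm.py <<'E'
from h import *
rel(); fs=[]
for _ in range(8):
    cams.read_camera('scene'); o=monitor.get_obs(); fs.append([*o['contact_force'],*o['eef_pos']])
fs=np.array(fs); u=np.array([np.cos(np.radians(199)),np.sin(np.radians(199))]); print('mean F along',fs[:,:2].mean(0)@u,'across',fs[:,:2].mean(0)@[-u[1],u[0]],'z',fs[:,2].mean())
E
python3 fm.py
```

```text
t 9.5 p [0.5716 0.0269 0.0763] F [ 8.4  2.6 -2.2] w 0.262
[[-9.452e-01 -3.266e-01  5.200e-03]
 [-3.266e-01  9.452e-01 -3.000e-04]
 [-4.800e-03 -2.000e-03 -1.000e+00]]
along -0.0056 across -0.0002 under z 0.0629 | F along -8.8 across 0.3 z -2.2
mean F along -9.603595103728995 across 0.25173464057611716 z -1.1790751094022558
```

Emit:
{"name": "jog_arm", "arguments": {
  "plan": [
    {"x":0.01,"y":0,"z":0.004,"wx":0,"wy":0.003,"wz":0},
    {"x":0.018,"y":0,"z":0.008,"wx":0,"wy":0.003,"wz":0},
    {"x":0.026,"y":0,"z":0.01,"wx":0,"wy":0.003,"wz":0},
    {"x":0.034,"y":0,"z":0.012,"wx":0,"wy":0.003,"wz":0},
    {"x":0.034,"y":0,"z":0.012,"wx":0,"wy":0.003,"wz":0},
    {"x":0.034,"y":0,"z":0.012,"wx":0,"wy":0.003,"wz":0}
  ]
}}

```text
t: 10.4
eef_pos: [0.5693, 0.0261, 0.0757]
tool_rot: [0.002, -0.166, 0.986, -0.001]
contact_force: [10.2, 4.7, 0.8]
gripper_width: 0.26
```

```bash
python3 fm.py
```

```text
t 10.4 p [0.5693 0.0261 0.0757] F [10.2  4.7  0.8] w 0.26
[[-0.9449 -0.3274  0.0046]
 [-0.3274  0.9449 -0.0015]
 [-0.0039 -0.0029 -1.    ]]
along -0.0032 across -0.0002 under z 0.0623 | F along -11.2 across -1.1 z 0.8
mean F along -10.142473583530991 across -0.5156784707234405 z 0.8737636904814099
```

Emit:
{"name": "jog_arm", "arguments": {
  "plan": [
    {"x":0.015,"y":0,"z":0.004,"wx":-0.001,"wy":0.002,"wz":0.001},
    {"x":0.022,"y":0,"z":0.006,"wx":-0.001,"wy":0.002,"wz":0.001},
    {"x":0.028,"y":0,"z":0.008,"wx":-0.001,"wy":0.002,"wz":0.001},
    {"x":0.028,"y":0,"z":0.01,"wx":-0.001,"wy":0.002,"wz":0.001},
    {"x":0.028,"y":0,"z":0.01,"wx":-0.001,"wy":0.002,"wz":0.001},
    {"x":0.028,"y":0,"z":0.01,"wx":-0.001,"wy":0.002,"wz":0.001}
  ]
}}

```text
t: 11.3
eef_pos: [0.5684, 0.0256, 0.0756]
tool_rot: [0.003, -0.165, 0.986, 0.0]
contact_force: [10.4, 3.3, 0.6]
gripper_width: 0.266
```

```bash
python3 fm.py
```

```text
t 11.3 p [0.5684 0.0256 0.0756] F [10.4  3.3  0.6] w 0.266
[[-9.456e-01 -3.253e-01  6.500e-03]
 [-3.253e-01  9.456e-01  1.200e-03]
 [-6.500e-03 -9.000e-04 -1.000e+00]]
along -0.0022 across -0.0001 under z 0.0622 | F along -10.9 across 0.3 z 0.6
mean F along -10.655870733118505 across -0.2574419965011389 z 0.6898226343139708
```

Spring force 10.7 N means the follower is back about 19 mm. Descending gently.

Emit:
{"name": "jog_arm", "arguments": {
  "plan": [
    {"x":0.023,"y":0,"z":0.007,"wx":0,"wy":0.002,"wz":0},
    {"x":0.023,"y":0,"z":0.014,"wx":0,"wy":0.002,"wz":0},
    {"x":0.023,"y":0,"z":0.021,"wx":0,"wy":0.002,"wz":0},
    {"x":0.023,"y":0,"z":0.028,"wx":0,"wy":0.002,"wz":0},
    {"x":0.023,"y":0,"z":0.034,"wx":0,"wy":0.002,"wz":0},
    {"x":0.023,"y":0,"z":0.034,"wx":0,"wy":0.002,"wz":0}
  ]
}}

```text
t: 12.2
eef_pos: [0.5684, 0.0255, 0.0706]
tool_rot: [0.005, -0.165, 0.986, -0.0]
contact_force: [10.6, 2.9, -0.3]
gripper_width: 0.26
```

```bash
python3 fm.py
```

```text
t 12.2 p [0.5684 0.0255 0.0706] F [10.6  2.9 -0.3] w 0.26
[[-0.9453 -0.3261  0.0092]
 [-0.3261  0.9453  0.001 ]
 [-0.009  -0.0021 -1.    ]]
along -0.0022 across 0.0000 under z 0.0572 | F along -11.0 across 0.7 z -0.3
mean F along -10.859214464997827 across 0.19343255433507325 z 0.3644513203576344
```

Emit:
{"name": "jog_arm", "arguments": {
  "plan": [
    {"x":0.023,"y":0,"z":0.007,"wx":0,"wy":0.003,"wz":0},
    {"x":0.023,"y":0,"z":0.014,"wx":0,"wy":0.006,"wz":0},
    {"x":0.023,"y":0,"z":0.02,"wx":0,"wy":0.006,"wz":0},
    {"x":0.023,"y":0,"z":0.02,"wx":0,"wy":0.006,"wz":0},
    {"x":0.023,"y":0,"z":0.02,"wx":0,"wy":0.006,"wz":0}
  ]
}}

```text
t: 13.02
eef_pos: [0.5685, 0.0255, 0.0685]
tool_rot: [-0.0, -0.166, 0.986, -0.002]
contact_force: [10.2, 3.9, 0.3]
gripper_width: 0.263
```

```bash
python3 fm.py
```

```text
t 13.02 p [0.5685 0.0255 0.0685] F [10.2  3.9  0.3] w 0.263
[[-9.450e-01 -3.269e-01  2.000e-04]
 [-3.269e-01  9.450e-01 -3.200e-03]
 [ 9.000e-04 -3.100e-03 -1.000e+00]]
along -0.0022 across 0.0001 under z 0.0551 | F along -10.9 across -0.4 z 0.3
mean F along -10.919129851781065 across -0.05234759850895616 z 0.5491527792873965
```

Emit:
{"name": "jog_arm", "arguments": {
  "plan": [
    {"x":0.023,"y":0,"z":0.008,"wx":-0.001,"wy":0.003,"wz":0},
    {"x":0.023,"y":0,"z":0.016,"wx":-0.001,"wy":0.003,"wz":0},
    {"x":0.023,"y":0,"z":0.022,"wx":-0.001,"wy":0.003,"wz":0},
    {"x":0.023,"y":0,"z":0.022,"wx":-0.001,"wy":0.003,"wz":0},
    {"x":0.023,"y":0,"z":0.022,"wx":-0.001,"wy":0.003,"wz":0}
  ]
}}

```text
t: 13.83
eef_pos: [0.5685, 0.0254, 0.0659]
tool_rot: [-0.001, -0.166, 0.986, -0.001]
contact_force: [9.8, 3.7, -0.4]
gripper_width: 0.26
```

```bash
python3 fm.py
```

```text
t 13.83 p [0.5685 0.0254 0.0659] F [ 9.8  3.7 -0.4] w 0.26
[[-9.448e-01 -3.278e-01 -9.000e-04]
 [-3.278e-01  9.448e-01 -1.400e-03]
 [ 1.300e-03 -1.000e-03 -1.000e+00]]
along -0.0022 across 0.0001 under z 0.0525 | F along -10.4 across -0.3 z -0.4
mean F along -10.687882499036393 across -0.13114681081753135 z 0.17592916252280857
```

Emit:
{"name": "jog_arm", "arguments": {
  "plan": [
    {"x":0.023,"y":0,"z":0.006,"wx":0,"wy":0.002,"wz":0},
    {"x":0.023,"y":0,"z":0.012,"wx":0,"wy":0.002,"wz":0},
    {"x":0.023,"y":0,"z":0.017,"wx":0,"wy":0.002,"wz":0},
    {"x":0.023,"y":0,"z":0.017,"wx":0,"wy":0.002,"wz":0},
    {"x":0.023,"y":0,"z":0.017,"wx":0,"wy":0.002,"wz":0}
  ]
}}

```text
t: 14.65
eef_pos: [0.5685, 0.0253, 0.0644]
tool_rot: [0.001, -0.167, 0.986, -0.001]
contact_force: [9.9, 3.4, 0.7]
gripper_width: 0.263
```

```bash
python3 fm.py
```

```text
t 14.65 p [0.5685 0.0253 0.0644] F [9.9 3.4 0.7] w 0.263
[[-0.9445 -0.3286  0.002 ]
 [-0.3286  0.9445 -0.0016]
 [-0.0013 -0.0022 -1.    ]]
along -0.0022 across 0.0002 under z 0.0510 | F along -10.5 across -0.0 z 0.7
mean F along -10.708884516818717 across 0.07780532289477796 z 0.906670672521795
```

Emit:
{"name": "jog_arm", "arguments": {
  "plan": [
    {"x":0.023,"y":0,"z":0.006,"wx":0,"wy":0.003,"wz":0.001},
    {"x":0.023,"y":0,"z":0.012,"wx":0,"wy":0.003,"wz":0.001},
    {"x":0.023,"y":0,"z":0.017,"wx":0,"wy":0.003,"wz":0.001},
    {"x":0.023,"y":0,"z":0.017,"wx":0,"wy":0.003,"wz":0.001},
    {"x":0.023,"y":0,"z":0.017,"wx":0,"wy":0.003,"wz":0.001}
  ]
}}

```text
t: 15.47
eef_pos: [0.5686, 0.0252, 0.0634]
tool_rot: [0.001, -0.165, 0.986, -0.002]
contact_force: [8.7, 3.1, 5.3]
gripper_width: 0.261
```

```bash
python3 fm.py
```

```text
t 15.47 p [0.5686 0.0252 0.0634] F [8.7 3.1 5.3] w 0.261
[[-0.9452 -0.3264  0.002 ]
 [-0.3264  0.9452 -0.0027]
 [-0.001  -0.0032 -1.    ]]
along -0.0022 across 0.0003 under z 0.0500 | F along -9.3 across -0.1 z 5.3
mean F along -9.63814764800632 across -0.33631320941949633 z 4.9406248255507865
```

Underside at 50.0 mm with a 5 N floor reaction, so it is seated on the floor. I'll ease it forward to the nose stop, then release.

Emit:
{"name": "jog_arm", "arguments": {
  "plan": [
    {"x":0.021,"y":0,"z":0.003,"wx":0,"wy":0.002,"wz":0},
    {"x":0.019,"y":0,"z":0.003,"wx":0,"wy":0.002,"wz":0},
    {"x":0.017,"y":0,"z":0.003,"wx":0,"wy":0.002,"wz":0},
    {"x":0.016,"y":0,"z":0.003,"wx":0,"wy":0.002,"wz":0},
    {"x":0.016,"y":0,"z":0.003,"wx":0,"wy":0.002,"wz":0}
  ]
}}

```text
t: 16.28
eef_pos: [0.5695, 0.0255, 0.0644]
tool_rot: [0.002, -0.166, 0.986, -0.002]
contact_force: [10.4, 3.6, -1.4]
gripper_width: 0.26
```

```bash
python3 fm.py
```

```text
t 16.28 p [0.5695 0.0255 0.0644] F [10.4  3.6 -1.4] w 0.26
[[-0.9449 -0.3273  0.0039]
 [-0.3273  0.9449 -0.003 ]
 [-0.0027 -0.0042 -1.    ]]
along -0.0032 across 0.0003 under z 0.0510 | F along -11.0 across -0.1 z -1.4
mean F along -10.258175665897216 across -0.07412883703541069 z -0.698118405352542
```

Emit:
{"name": "jog_arm", "arguments": {
  "plan": [
    {"x":0.019,"y":0,"z":0.008,"wx":0,"wy":0.003,"wz":0},
    {"x":0.019,"y":0,"z":0.014,"wx":0,"wy":0.003,"wz":0},
    {"x":0.019,"y":0,"z":0.018,"wx":0,"wy":0.003,"wz":0},
    {"x":0.019,"y":0,"z":0.018,"wx":0,"wy":0.003,"wz":0}
  ]
}}

```text
t: 17.02
eef_pos: [0.57, 0.0257, 0.0634]
tool_rot: [0.001, -0.166, 0.986, -0.002]
contact_force: [7.5, 2.8, 9.5]
gripper_width: 0.26
```

Emit:
{"name": "jog_arm", "arguments": {
  "plan": [
    {"x":0.015,"y":0,"z":0.008,"wx":0,"wy":0.002,"wz":0},
    {"x":0.012,"y":0,"z":0.006,"wx":0,"wy":0.002,"wz":0},
    {"x":0.008,"y":0,"z":0.003,"wx":0,"wy":0,"wz":0},
    {"x":0.004,"y":0,"z":0,"wx":0,"wy":0,"wz":0},
    {"x":0,"y":0,"z":0,"wx":0,"wy":0,"wz":0},
    {"x":0,"y":0,"z":0,"wx":0,"wy":0,"wz":0},
    {"x":0,"y":0,"z":0,"wx":0,"wy":0,"wz":0}
  ],
  "hand": 1
}}

```text
t: 17.6
eef_pos: [0.5697, 0.0256, 0.0631]
tool_rot: [0.001, -0.166, 0.986, -0.002]
contact_force: [-0.4, -0.4, -0.2]
gripper_width: 0.998
```

```bash
python3 fm.py
```

```text
t 17.6 p [0.5697 0.0256 0.0631] F [-0.4 -0.4 -0.2] w 0.998
[[-9.447e-01 -3.279e-01  2.400e-03]
 [-3.279e-01  9.447e-01 -4.300e-03]
 [-8.000e-04 -4.900e-03 -1.000e+00]]
along -0.0034 across 0.0003 under z 0.0497 | F along 0.5 across 0.2 z -0.2
mean F along 0.21855474828290036 across 0.2548332386635691 z 0.3932862938881496
```

Emit:
{"name": "jog_arm", "arguments": {
  "plan": [
    {"x":0,"y":0,"z":-0.05,"wx":0,"wy":0,"wz":0},
    {"x":0,"y":0,"z":-0.15,"wx":0,"wy":0,"wz":0},
    {"x":0,"y":0,"z":-0.3,"wx":0,"wy":0,"wz":0},
    {"x":0,"y":0,"z":-0.45,"wx":0,"wy":0,"wz":0},
    {"x":0,"y":0,"z":-0.5,"wx":0,"wy":0,"wz":0},
    {"x":0,"y":0,"z":-0.5,"wx":0,"wy":0,"wz":0}
  ]
}}

```text
t: 18.5
eef_pos: [0.5719, 0.0263, 0.1672]
tool_rot: [0.004, -0.166, 0.986, -0.002]
contact_force: [1.3, 0.0, -0.9]
gripper_width: 1.0
```

```bash
python3 - <<'E'
from h import *
rel()
d0=np.load('a0.npz')
u=np.array([np.cos(np.radians(199)),np.sin(np.radians(199))]); w=np.array([-u[1],u[0]])
for n,I,(x0,y0,W,H) in (('top',d0['T'],(290,220,30,30)),('scene',d0['S'],(245,190,25,25))):
    hsv=cv2.cvtColor(I.astype(np.float32)/255,cv2.COLOR_RGB2HSV)[y0:y0+H,x0:x0+W]
    m=((hsv[...,1]>0.4)&((hsv[...,0]<20)|(hsv[...,0]>340)))
    ys,xs=np.nonzero(m); 
    for z in (.0815,.093,.105):
        q=np.array([onz(n,(x+x0,y+y0),z) for x,y in zip(xs,ys)])-[.5664,.0248]
        print(n,z,len(xs),'along range',np.percentile(q@u,[1,50,99]).round(4),'across',np.percentile(q@w,[1,50,99]).round(4))
S=cams.read_camera('scene'); x0,y0,W,H=228,150,100,130
cv2.imwrite('pics/rel.png',cv2.resize(np.clip(S[y0:y0+H,x0:x0+W,::-1]*1.5,0,255).astype(np.uint8),None,fx=4.5,fy=4.5,interpolation=cv2.INTER_CUBIC))
E
```

```text
t 18.5 p [0.5719 0.0263 0.1672] F [ 1.3  0.  -0.9] w 1.0
[[-0.9447 -0.3277  0.0096]
 [-0.3277  0.9448 -0.0031]
 [-0.0081 -0.0061 -0.9999]]
along -0.0057 across 0.0004 under z 0.1538 | F along -1.2 across 0.4 z -0.9
top 0.0815 46 along range [0.0613 0.0669 0.0725] across [-0.012  0.     0.012]
top 0.093 46 along range [0.0627 0.0682 0.0737] across [-0.0132 -0.0013  0.0105]
top 0.105 46 along range [0.0641 0.0696 0.075 ] across [-0.0145 -0.0028  0.0089]
scene 0.0815 39 along range [0.0758 0.0868 0.0973] across [-0.0198 -0.0068  0.0061]
scene 0.093 39 along range [0.0651 0.076  0.0864] across [-0.0136 -0.0008  0.012 ]
scene 0.105 39 along range [0.054  0.0648 0.075 ] across [-0.0071  0.0055  0.0182]
```

View pics/rel.png

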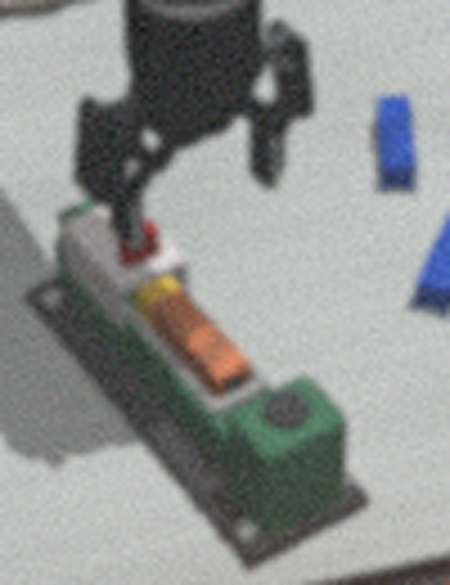

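The strip lies fully down between the follower and the nose (crop ~200,340). The tab's back face is at about +76 mm along. I'll close the hand and move behind the tab.

```bash
python3 -c "
from h import *
goal([.470,-.0084,.150],109)"
```

```text
t 18.55 p [0.5706 0.0262 0.165 ] F [-0.9 -0.6  0.7] w 1.001
[[-0.9447 -0.3279  0.0063]
 [-0.3279  0.9447 -0.0036]
 [-0.0048 -0.0055 -1.    ]]
jog xyz [0.5321 0.0018 0.0725] w [-0.0017  0.0015  0.0008] rows 2.6
```

Emit:
{"name": "jog_arm", "arguments": {
  "plan": [
    {"x":0.15,"y":0.002,"z":0.0,"wx":-0.002,"wy":0.002,"wz":0.001},
    {"x":0.3,"y":0.002,"z":0.02,"wx":-0.002,"wy":0.002,"wz":0.001},
    {"x":0.45,"y":0.002,"z":0.05,"wx":-0.002,"wy":0.002,"wz":0.001},
    {"x":0.532,"y":0.002,"z":0.07,"wx":-0.002,"wy":0.002,"wz":0.001},
    {"x":0.532,"y":0.002,"z":0.07,"wx":-0.002,"wy":0.002,"wz":0.001},
    {"x":0.532,"y":0.002,"z":0.07,"wx":-0.002,"wy":0.002,"wz":0.001},
    {"x":0.532,"y":0.002,"z":0.07,"wx":-0.002,"wy":0.002,"wz":0.001},
    {"x":0.532,"y":0.002,"z":0.07,"wx":-0.002,"wy":0.002,"wz":0.001},
    {"x":0.532,"y":0.002,"z":0.07,"wx":-0.002,"wy":0.002,"wz":0.001},
    {"x":0.532,"y":0.002,"z":0.07,"wx":-0.002,"wy":0.002,"wz":0.001}
  ],
  "hand": -1,
  "grip_force": 40
}}

```text
t: 19.38
eef_pos: [0.4707, -0.008, 0.1505]
tool_rot: [-0.001, -0.165, 0.986, 0.0]
contact_force: [0.6, 0.6, 0.8]
gripper_width: 0.001
```

```bash
python3 -c "
from h import *
goal([.470,-.0084,.090],109);rel()"
```

```text
t 19.38 p [ 0.4707 -0.008   0.1505] F [0.6 0.6 0.8] w 0.001
[[-9.456e-01 -3.254e-01 -1.400e-03]
 [-3.254e-01  9.456e-01  3.000e-04]
 [ 1.200e-03  8.000e-04 -1.000e+00]]
jog xyz [ 0.0035 -0.0009  0.3023] w [ 0.0002 -0.0004 -0.0001] rows 1.4
t 19.38 p [ 0.4707 -0.008   0.1505] F [0.6 0.6 0.8] w 0.001
[[-9.456e-01 -3.254e-01 -1.400e-03]
 [-3.254e-01  9.456e-01  3.000e-04]
 [ 1.200e-03  8.000e-04 -1.000e+00]]
along 0.1012 across -0.0001 under z 0.1371 | F along -0.8 across -0.4 z 0.8
```

Emit:
{"name": "jog_arm", "arguments": {
  "plan": [
    {"x":0.004,"y":0,"z":0.1,"wx":0,"wy":0,"wz":0},
    {"x":0.004,"y":0,"z":0.2,"wx":0,"wy":0,"wz":0},
    {"x":0.004,"y":0,"z":0.25,"wx":0,"wy":0,"wz":0},
    {"x":0.004,"y":0,"z":0.28,"wx":0,"wy":0,"wz":0},
    {"x":0.004,"y":0,"z":0.3,"wx":0,"wy":0,"wz":0},
    {"x":0.004,"y":0,"z":0.3,"wx":0,"wy":0,"wz":0},
    {"x":0.004,"y":0,"z":0.3,"wx":0,"wy":0,"wz":0}
  ]
}}

```text
t: 19.97
eef_pos: [0.4703, -0.0082, 0.0909]
tool_rot: [-0.0, -0.165, 0.986, 0.0]
contact_force: [-0.2, 0.4, -0.1]
gripper_width: -0.003
```

Emit:
{"name": "jog_arm", "arguments": {
  "plan": [
    {"x":-0.015,"y":0,"z":0,"wx":0,"wy":0,"wz":0},
    {"x":-0.03,"y":0,"z":0,"wx":0,"wy":0,"wz":0},
    {"x":-0.045,"y":0,"z":0,"wx":0,"wy":0,"wz":0},
    {"x":-0.06,"y":0,"z":0,"wx":0,"wy":0,"wz":0},
    {"x":-0.075,"y":0,"z":0,"wx":0,"wy":0,"wz":0},
    {"x":-0.09,"y":0,"z":0,"wx":0,"wy":0,"wz":0},
    {"x":-0.105,"y":0,"z":0,"wx":0,"wy":0,"wz":0}
  ]
}}

```text
t: 20.55
eef_pos: [0.4889, -0.0019, 0.0906]
tool_rot: [-0.002, -0.165, 0.986, 0.0]
contact_force: [-4.9, -1.7, 4.3]
gripper_width: 0.004
```

```bash
python3 fm.py
```

```text
t 20.55 p [ 0.4889 -0.0019  0.0906] F [-4.9 -1.7  4.3] w 0.004
[[-9.457e-01 -3.249e-01 -3.900e-03]
 [-3.249e-01  9.457e-01 -3.000e-04]
 [ 3.800e-03  1.000e-03 -1.000e+00]]
along 0.0819 across 0.0000 under z 0.0772 | F along 5.2 across -0.0 z 4.3
mean F along 3.5923010631749595 across 0.4121325700711643 z 1.650117244768349
```

Emit:
{"name": "jog_arm", "arguments": {
  "plan": [
    {"x":-0.03,"y":0,"z":0,"wx":0,"wy":-0.001,"wz":0},
    {"x":-0.06,"y":0,"z":0,"wx":0,"wy":-0.001,"wz":0},
    {"x":-0.09,"y":0,"z":0,"wx":0,"wy":-0.001,"wz":0},
    {"x":-0.12,"y":0,"z":0,"wx":0,"wy":-0.001,"wz":0},
    {"x":-0.15,"y":0,"z":0,"wx":0,"wy":-0.001,"wz":0},
    {"x":-0.18,"y":0,"z":0,"wx":0,"wy":-0.001,"wz":0},
    {"x":-0.21,"y":0,"z":0,"wx":0,"wy":-0.001,"wz":0},
    {"x":-0.24,"y":0,"z":0,"wx":0,"wy":-0.001,"wz":0},
    {"x":-0.27,"y":0,"z":0,"wx":0,"wy":-0.001,"wz":0},
    {"x":-0.3,"y":0,"z":0,"wx":0,"wy":-0.001,"wz":0},
    {"x":-0.33,"y":0,"z":0,"wx":0,"wy":-0.001,"wz":0}
  ]
}}

```text
t: 21.87
eef_pos: [0.5517, 0.0192, 0.0904]
tool_rot: [0.0, -0.165, 0.986, 0.0]
contact_force: [-5.1, -3.5, 3.2]
gripper_width: -0.001
```

```bash
python3 fm.py
```

```text
t 21.87 p [0.5517 0.0192 0.0904] F [-5.1 -3.5  3.2] w -0.001
[[-9.458e-01 -3.247e-01  0.000e+00]
 [-3.247e-01  9.458e-01  4.000e-04]
 [-1.000e-04  4.000e-04 -1.000e+00]]
along 0.0157 across 0.0005 under z 0.0770 | F along 6.0 across 1.6 z 3.2
mean F along 0.4886190227682192 across 0.3711939040707601 z -0.007599061710508295
```

Emit:
{"name": "jog_arm", "arguments": {
  "plan": [
    {"x":-0.015,"y":0.001,"z":0,"wx":0,"wy":0,"wz":0},
    {"x":-0.025,"y":0.001,"z":0,"wx":0,"wy":0,"wz":0},
    {"x":-0.035,"y":0.001,"z":0,"wx":0,"wy":0,"wz":0},
    {"x":-0.045,"y":0.001,"z":0,"wx":0,"wy":0,"wz":0},
    {"x":-0.055,"y":0.001,"z":0,"wx":0,"wy":0,"wz":0},
    {"x":-0.065,"y":0.001,"z":0,"wx":0,"wy":0,"wz":0}
  ]
}}

```text
t: 22.77
eef_pos: [0.5638, 0.0241, 0.0907]
tool_rot: [0.0, -0.165, 0.986, 0.0]
contact_force: [-4.6, -1.7, 3.7]
gripper_width: -0.001
```

```bash
python3 -c "
from h import *
rel()"
```

```text
t 22.77 p [0.5638 0.0241 0.0907] F [-4.6 -1.7  3.7] w -0.001
[[-9.457e-01 -3.250e-01  2.000e-04]
 [-3.250e-01  9.457e-01  1.000e-03]
 [-5.000e-04  8.000e-04 -1.000e+00]]
along 0.0027 across -0.0002 under z 0.0773 | F along 4.9 across 0.1 z 3.7
```

Emit:
{"name": "jog_arm", "arguments": {
  "plan": [
    {"x":-0.012,"y":0,"z":0,"wx":0,"wy":0,"wz":0},
    {"x":-0.018,"y":0,"z":0,"wx":0,"wy":0,"wz":0},
    {"x":-0.024,"y":0,"z":0,"wx":0,"wy":0,"wz":0},
    {"x":-0.03,"y":0,"z":0,"wx":0,"wy":0,"wz":0}
  ]
}}

```text
t: 23.1
eef_pos: [0.5688, 0.0257, 0.0906]
tool_rot: [-0.001, -0.165, 0.986, 0.0]
contact_force: [-3.6, -1.9, 4.2]
gripper_width: 0.001
```

Emit:
{"name": "jog_arm", "arguments": {
  "plan": [
    {"x":-0.012,"y":0,"z":0,"wx":0,"wy":0,"wz":0},
    {"x":-0.018,"y":0,"z":0,"wx":0,"wy":0,"wz":0},
    {"x":-0.024,"y":0,"z":0,"wx":0,"wy":0,"wz":0}
  ]
}}

```text
t: 23.35
eef_pos: [0.5707, 0.0263, 0.0903]
tool_rot: [-0.004, -0.164, 0.986, 0.0]
contact_force: [-13.2, -4.0, 11.5]
gripper_width: -0.0
```

```bash
python3 -c "
from h import *
rel()"
```

```text
t 23.35 p [0.5707 0.0263 0.0903] F [-13.2  -4.   11.5] w -0.0
[[-9.460e-01 -3.242e-01 -7.000e-03]
 [-3.242e-01  9.460e-01 -7.000e-04]
 [ 6.900e-03  1.600e-03 -1.000e+00]]
along -0.0046 across -0.0000 under z 0.0769 | F along 13.8 across -0.5 z 11.5
```

Emit:
{"name": "jog_arm", "arguments": {
  "plan": [
    {"x":-0.016,"y":0,"z":0,"wx":0,"wy":-0.002,"wz":0},
    {"x":-0.018,"y":0,"z":0,"wx":0,"wy":-0.002,"wz":0},
    {"x":-0.018,"y":0,"z":0,"wx":0,"wy":-0.002,"wz":0}
  ]
}}

```text
t: 23.6
eef_pos: [0.5708, 0.0262, 0.0898]
tool_rot: [-0.004, -0.164, 0.986, 0.001]
contact_force: [-12.3, -4.1, 10.3]
gripper_width: 0.002
```

```bash
python3 -c "
from h import *
rel()"
```

```text
t 23.6 p [0.5708 0.0262 0.0898] F [-12.3  -4.1  10.3] w 0.002
[[-9.462e-01 -3.234e-01 -8.200e-03]
 [-3.234e-01  9.463e-01 -2.000e-04]
 [ 7.800e-03  2.500e-03 -1.000e+00]]
along -0.0046 across 0.0001 under z 0.0764 | F along 13.0 across -0.1 z 10.3
```

Emit:
{"name": "jog_arm", "arguments": {
  "plan": [
    {"x":0.03,"y":0,"z":-0.01,"wx":0,"wy":0,"wz":0},
    {"x":0.06,"y":0,"z":-0.03,"wx":0,"wy":0,"wz":0},
    {"x":0.1,"y":0,"z":-0.15,"wx":0,"wy":0,"wz":0},
    {"x":0.1,"y":0,"z":-0.35,"wx":0,"wy":0,"wz":0},
    {"x":0.1,"y":0,"z":-0.55,"wx":0,"wy":0,"wz":0},
    {"x":0.1,"y":0.3,"z":-0.75,"wx":0,"wy":0,"wz":0},
    {"x":0.1,"y":0.6,"z":-0.75,"wx":0,"wy":0,"wz":0},
    {"x":0.1,"y":0.8,"z":-0.75,"wx":0,"wy":0,"wz":0},
    {"x":0.1,"y":1.0,"z":-0.75,"wx":0,"wy":0,"wz":0},
    {"x":0.1,"y":1.0,"z":-0.75,"wx":0,"wy":0,"wz":0}
  ]
}}

```text
t: 24.43
eef_pos: [0.4881, 0.2113, 0.2419]
tool_rot: [-0.002, -0.164, 0.986, 0.001]
contact_force: [0.5, 1.1, -0.2]
gripper_width: -0.002
```

```bash
python3 - <<'E'
from h import *
obs()
u=np.array([np.cos(np.radians(199)),np.sin(np.radians(199))])
d0=np.load('a0.npz'); T=cams.read_camera('top');S=cams.read_camera('scene')
A=[]
for n,I,I0,(x0,y0,W,H) in (('top',T,d0['T'],(262,160,72,116)),('scene',S,d0['S'],(228,188,84,116))):
    r=[]
    for im in (I0,I):
        hsv=cv2.cvtColor(im.astype(np.float32)/255,cv2.COLOR_RGB2HSV)[y0:y0+H,x0:x0+W]
        m=((hsv[...,1]>0.5)&((hsv[...,0]<9)|(hsv[...,0]>340))&(hsv[...,2]>.25)); ys,xs=np.nonzero(m); r.append(onz(n,(xs.mean()+x0,ys.mean()+y0),.1)); print(n,len(xs))
    print(n,'tab travel along',(r[1]-r[0])@u)
    A.append(cv2.resize(np.clip(I[y0:y0+H,x0:x0+W,::-1]*1.6,0,255).astype(np.uint8),None,fx=5,fy=5,interpolation=cv2.INTER_CUBIC))
cv2.imwrite('pics/end.png',np.hstack(A))
E
```

```text
t 24.43 p [0.4881 0.2113 0.2419] F [ 0.5  1.1 -0.2] w -0.002
[[-0.9463 -0.3233 -0.005 ]
 [-0.3233  0.9463  0.0018]
 [ 0.0042  0.0033 -1.    ]]
top 39
top 38
top tab travel along -0.09081382575731618
scene 24
scene 28
scene tab travel along -0.09163054586023724
```

```bash
python3 - <<'E'
from h import *
for n,(x0,y0,W,H) in (('top',(262,160,72,116)),('scene',(228,188,84,116))):
    im=cams.read_camera(n); h=cv2.cvtColor(im.astype(np.float32)/255,cv2.COLOR_RGB2HSV)[y0:y0+H,x0:x0+W]
    print(n,'copper px',((h[...,1]>.35)&(h[...,0]>9)&(h[...,0]<35)).sum(),'yellow px',((h[...,1]>.4)&(h[...,0]>40)&(h[...,0]<60)).sum())
print(obs()[0]['t']); bot.hand_in()
E
```

```text
top copper px 2 yellow px 81
scene copper px 846 yellow px 26
t 24.63 p [0.4882 0.2109 0.241 ] F [ 0.3 -1.2  1.5] w 0.0
[[-0.945  -0.3271 -0.0065]
 [-0.3271  0.945   0.001 ]
 [ 0.0059  0.003  -1.    ]]
24.6333
the job is handed in; nothing more can be done
```

The stapler is reloaded: the copper strip is seated and let go, and the cover has been pushed home over it. I handed the job in at 24.6 s, with the arm clear of everything.

- **Strip:** I gripped it across its width and pushed the follower back about 19 mm, reading about 11 N. It went down with no sideways resistance until its underside was 50 mm above the table, the channel floor height. The floor pushed back with 5 to 10 N. I eased it forward to about the seated position before releasing it. A picture after release showed it lying flat between the follower and the nose stop.
- **Cover:** It slid at about 5 N and stopped dead at 13 to 14 N. The tab travelled about 91 mm in both cameras, which fits the stated 87 to 95 mm opening. A strip standing proud would have blocked it much earlier.
- **Disagreements:**
  - The two cameras first differed by about 3 mm on the channel's centre line. I put this down to a 2 mm error in the top camera, judged from the robot's base, and the clean insertion supports that.
  - About 10 N of vertical force showed while I pushed the cover against its stop, probably friction between the finger and the tab.
- **Failed checks:**
  - The 12-picture limit was reached, so I could not view the final picture.
  - Of the final colour counts, the top view showed almost no copper, as it should with the strip covered. The scene view's 846 copper pixels are inconclusive, probably because the crop includes the orange plates. I handed in without re-checking it.

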